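# Refill the slicer-insert drawer and press it home until it latches

## Task

Take the kitchen timer out of the slicer-insert drawer and stand it upright on the small bamboo tray. With the drawer still out, seat every slicer insert that is there (one may lie in a wrong pocket, the others on the worktop) flat and square in the pocket of its own size, grip rib up and pointing front to back; then press the drawer fully home so that it latches and stays in when you let go. Leave the label roll, the spice jar and the tin near the rack post where they stand.

Things in the scene. Friction and masses are not known exactly. Their poses are not given: they have to be found in the camera images.
- insert_wide_mid (a point): The wide slicer insert (may be absent): a grey plate 96 x 60 mm and 12 mm thick with steel blades, its lowest 4 mm set in 1.5 mm all round; a black grip rib 44 mm long, 14 mm wide and 22 mm high on its middle, lengthwise. Overall height 34 mm, about 136 g (varies), alike both ways round. This is its centre, 17 mm above its underside; x runs along the length and the rib, z up.
- pocket_wide (a point): Where the centre of the wide insert lies when it is seated in its pocket: 17 mm above the pocket's floor, in the middle of the 99 x 63 mm pocket (1.5 mm play all round), at the front of the left column (the drawer's +y side). The pocket's floor is 12 mm above the worktop; its ribs are 8 mm high and 5 mm thick, so a seated insert stands 4 mm proud of them with its plate. It moves with the drawer; x points to the drawer's rear (the way it is pushed), z up.
- insert_square_mid (a point): The square slicer insert (may be absent): a grey plate 60 x 60 mm and 12 mm thick with steel blades, its lowest 4 mm set in 1.5 mm all round; a black grip rib 44 mm long, 14 mm wide and 22 mm high on its middle, lengthwise; starts in the wide pocket. Overall height 34 mm, about 104 g (varies), alike both ways round. This is its centre, 17 mm above its underside; x runs along the length and the rib, z up.
- pocket_square (a point): Where the centre of the square insert lies when it is seated in its pocket: 17 mm above the pocket's floor, in the middle of the 63 x 63 mm pocket (1.5 mm play all round), at the rear of the left column (+y side). The pocket's floor is 12 mm above the worktop; its ribs are 8 mm high and 5 mm thick, so a seated insert stands 4 mm proud of them with its plate. It moves with the drawer; x points to the drawer's rear (the way it is pushed), z up.
- insert_narrow_mid (a point): The narrow slicer insert (may be absent): a grey plate 96 x 42 mm and 12 mm thick with steel blades, its lowest 4 mm set in 1.5 mm all round; a black grip rib 44 mm long, 14 mm wide and 22 mm high on its middle, lengthwise. Overall height 34 mm, about 110 g (varies), alike both ways round. This is its centre, 17 mm above its underside; x runs along the length and the rib, z up.
- pocket_narrow (a point): Where the centre of the narrow insert lies when it is seated in its pocket: 17 mm above the pocket's floor, in the middle of the 99 x 45 mm pocket (1.5 mm play all round), at the rear of the right column (-y side). The pocket's floor is 12 mm above the worktop; its ribs are 8 mm high and 5 mm thick, so a seated insert stands 4 mm proud of them with its plate. It moves with the drawer; x points to the drawer's rear (the way it is pushed), z up.
- insert_stub_mid (a point): The stub slicer insert (may be absent): a grey plate 60 x 42 mm and 12 mm thick with steel blades, its lowest 4 mm set in 1.5 mm all round; a black grip rib 44 mm long, 14 mm wide and 22 mm high on its middle, lengthwise. Overall height 34 mm, about 88 g (varies), alike both ways round. This is its centre, 17 mm above its underside; x runs along the length and the rib, z up.
- pocket_stub (a point): Where the centre of the stub insert lies when it is seated in its pocket: 17 mm above the pocket's floor, in the middle of the 63 x 45 mm pocket (1.5 mm play all round), at the front of the right column (-y side). The pocket's floor is 12 mm above the worktop; its ribs are 8 mm high and 5 mm thick, so a seated insert stands 4 mm proud of them with its plate. It moves with the drawer; x points to the drawer's rear (the way it is pushed), z up.
- drawer (a joint): How far the drawer is pushed in, m: 0 fully out (at the start), 0.050 home at its stop. An over-centre spring catch pushes it out with 3 N at 0, 6 N near 0.01, falling to nothing at 0.0375; there it goes over, draws the drawer home and holds it with 3.5 N (plus 1 N friction, 25 N per m/s damping). Let go before that, it springs out again.
- drawer_front (a point): Middle of the front face of the white drawer's upright front panel, 25 mm above the worktop (panel 148 mm wide, from 5 to 45 mm above the worktop, 10 mm thick, with a black finger pad). x points into the drawer, the way to push it; moves with the drawer. The drawer slides in a low grey frame (rails 20 mm high, rear block 36 mm high, fixed to the worktop); nothing covers it, even when home.
- timer_mid (a point): Wind-up kitchen timer, red top on a white base, 58 mm across, 46 mm tall, 90 g: a stray thing standing in the square pocket at the start. This point is its centre, half-way up (23 mm); z up. The lower 18 mm is a plain cylinder 58 mm across, above it 55 mm up to 33 mm, then a 28 mm knob.
- wood_tray_top (a point): Middle of the top of the small bamboo tray, a flat board 70 mm (its x) by 140 mm (its y) and 12 mm thick, fixed on the worktop; z up.
- label_roll_0: A white label roll, 61 mm across, 40 mm tall, standing on the worktop behind the work; a bystander. Origin at the centre of its underside.
- spice_jar_2: A spice jar, 44 mm across, 96 mm tall, standing on the worktop behind the work; a bystander. Origin at the centre of its underside.
- small_tin: A small round tin, 75 mm across, 58 mm tall, standing on the worktop behind the work; a bystander. Origin at the centre of its underside.
- rack_post (a point): Foot of the rack's upright steel post, 32 x 42 mm in section, rising from the worktop to the shelf 0.88 m above; a fixed obstacle beside the work: keep the hand and arm clear of it.
Mind the look-alikes: they are no part of the job. Leave any purple look-alike of the part that bears timer_mid alone.

How it is judged:
On the way, in this order (a step that is already met when the one before it is completed fails the run):
1. the timer stands on the bamboo tray and all inserts present are seated in their pockets while the drawer is still out (x of timer_mid in the frame of wood_tray_top between -0.032 and 0.032 m and y of timer_mid in the frame of wood_tray_top between -0.065 and 0.065 m and z of timer_mid in the frame of wood_tray_top between 0.019 and 0.027 m and angle between timer_mid's own z axis and vertical below 0.1 rad and distance between insert_wide_mid and pocket_wide below 0.005 m and angle between each of insert_wide_mid, insert_square_mid, insert_narrow_mid, insert_stub_mid's own z axis and vertical below 0.05 rad and angle between the x axis of insert_wide_mid and the x axis of pocket_wide, either way round below 0.06 rad and distance between insert_square_mid and pocket_square below 0.005 m and angle between the x axis of insert_square_mid and the x axis of pocket_square, either way round below 0.06 rad and distance between insert_narrow_mid and pocket_narrow below 0.005 m and angle between the x axis of insert_narrow_mid and the x axis of pocket_narrow, either way round below 0.06 rad and distance between insert_stub_mid and pocket_stub below 0.005 m and angle between the x axis of insert_stub_mid and the x axis of pocket_stub, either way round below 0.06 rad and value of joint drawer below 0.025 m), for 0.2 s.
2. the drawer is latched home with the robot off it (value of joint drawer above 0.047 m and contact force between each of the arm, the fingers and drawer below 0.1 N), for 0.3 s.
At the end, for the whole second after the job is handed in: Drawer latched home (within 3 mm), untouched; every insert present in its own pocket, centre within 5 mm of its seated place, level within 0.05 rad, rib front to back within 0.06 rad; timer upright on the bamboo tray, centre within 32 mm (across) and 65 mm (along) of its middle (x of timer_mid in the frame of wood_tray_top between -0.032 and 0.032 m and y of timer_mid in the frame of wood_tray_top between -0.065 and 0.065 m and z of timer_mid in the frame of wood_tray_top between 0.019 and 0.027 m and angle between timer_mid's own z axis and vertical below 0.1 rad and distance between insert_wide_mid and pocket_wide below 0.005 m and angle between each of insert_wide_mid, insert_square_mid, insert_narrow_mid, insert_stub_mid's own z axis and vertical below 0.05 rad and angle between the x axis of insert_wide_mid and the x axis of pocket_wide, either way round below 0.06 rad and distance between insert_square_mid and pocket_square below 0.005 m and angle between the x axis of insert_square_mid and the x axis of pocket_square, either way round below 0.06 rad and distance between insert_narrow_mid and pocket_narrow below 0.005 m and angle between the x axis of insert_narrow_mid and the x axis of pocket_narrow, either way round below 0.06 rad and distance between insert_stub_mid and pocket_stub below 0.005 m and angle between the x axis of insert_stub_mid and the x axis of pocket_stub, either way round below 0.06 rad and value of joint drawer above 0.047 m and velocity of joint drawer between -0.005 and 0.005 m/s).
It fails at once if the label_roll_0 is moved by more than 30 mm or tipped (distance of label_roll_0 from where it was at the start of the episode above 0.03 m or angle between label_roll_0's own z axis and vertical above 0.3 rad).
It fails at once if the spice_jar_2 is moved by more than 30 mm or tipped (distance of spice_jar_2 from where it was at the start of the episode above 0.03 m or angle between spice_jar_2's own z axis and vertical above 0.3 rad).
It fails at once if the small_tin is moved by more than 30 mm or tipped (distance of small_tin from where it was at the start of the episode above 0.03 m or angle between small_tin's own z axis and vertical above 0.3 rad).
Of insert_wide, insert_square, insert_narrow, insert_stub only 3 to 4 are there at a start; the rules pass over those that are not, and their reading is None.
At some moment in a run one of insert_wide, insert_square, insert_narrow, insert_stub may be knocked a few centimetres aside while the robot is not near it.
Once in a run the grip may slacken for a moment while it holds something.
It also fails if it takes over 200 s, if anything falls off the work surface, if the arm or the gripper's body presses on something with over 40 N, if the wrist force passes 120 N, or if a joint passes its speed limit or range.

## Robot

A 6-joint arm with a two-finger parallel gripper is mounted at the origin on a cart in front of the work surface, level with it; the furniture and walls round the work are solid. World frame = base frame: x ahead of the robot, y to its left, z up, the work surface at z = 0. Lengths are in m, angles in rad, forces in N, time in s.
With the tool pointing down it reaches from about 0.3 to 0.95 m from the base axis. Payload 3.1 kg.
Tool frame: the origin (TCP) lies on the centre line of the jaws, within the pads' length; the fingertips stand 19 mm ahead of it and the grasp point (between the pads) is the TCP; z points along the fingers, y is the direction in which the jaws open and shut (so a half turn about z gives the same grasp; the last joint's range is limited). The gripper opens to 85 mm and grips with 20 to 120 N. Pads are 22 mm wide; open, the fingers measure 114 mm over their backs; the gripper's body (76 mm by 85 mm) begins 54 mm behind the grasp point. The pads swing forward as they close: fully open they stand 13 mm farther back than shut.
Start: joints at [-1.318, 0.308, 1.634, -0, 1.2, -0.07], TCP at [0.198, -0.593, 0.25] pointing down, gripper open.
Joint ranges: [-3.06, 3.06], [-0.79, 1.96], [0.05, 2.63], [-1.19, 4.34], [0.05, 2.64], [-2.94, 2.94]. Speed limits (rad/s): [2.79, 2.79, 3.14, 3.14, 3.14, 3.14].

## Interface

Orientations are given as a unit quaternion [x, y, z, w].
In Python, from rig import readout, read_camera, calibration, order, silhouettes, landmark_of gives the robot as it stands. The module is installed in compiled form; this text tells all that it offers.
- The arm moves only by the tool send_rows, never from a script. Its argument "moves" is a list of rows, each an object of numbers: "tx", "ty", "tz": the shift along the tool's x, y, z in units of 300 mm (1.0 is 300 mm); "wx", "wy", "wz": the turn, a rotation vector about the tool's x, y, z in units of 90 degrees (1.0 is 90 degrees); "claw": the closure, from -1 (fully open) to 1 (shut), so that 0 is half open. A call has exactly 8 rows; each row is the pose to reach, as a shift and turn from the pose commanded when the call began, along the tool's axes at that moment; what a row does not reach only later rows make up. A row lasts 1/8 s, in which the tool goes at most 62.5 mm and 10.7 degrees, less where a joint would pass 70% of its speed; a pose out of reach is approached as far as the arm can. A call with a number of a shift or a turn outside -1 to 1 is refused whole. A call with a gripper value outside its range is refused whole. The fingers move at their own pace and stop on an object; "squeeze" is the grip in N (left out, the last holds). Time passes only in rows, so rows that repeat a pose let the fingers close, or fill a call up. It gives the time, the measured TCP pose, the force and the opening at its end, in the units of the state.
- readout.get_state(): the state, without advancing time (a new reading comes with each control period).
- read_camera(name): name is "scene" or "side" or "wrist"; returns (picture, depth): 480x640x3 uint8, red, green, blue; 480x640 float32, m along the optical axis (not along the pixel's ray), 0 where there is no reading.
- calibration(name): a dict with "fx", "fy", "cx", "cy" (pixels), "eye" and "orientation" of the camera in the world; the wrist camera has in their place "hand_eye" (4x4, takes a point from camera to tool coordinates, whose origin is the TCP and whose axes are the flange's). Camera axes: x right, y up, looking along -z (the intrinsics and any distortion apply to the point x, -y, -z); pixel columns grow to the right and rows downward; lengths in m; the calibration is good to about 2 mm. A picture is of the moment at which its call begins: read the wrist's pose just before it. calibration takes no time and is no camera call.
- order.close_job(): hands the job in, once; it reports no verdict.
Trained networks look in the newest picture that a camera, given by its name, has taken for a name from the list of things; names that differ only in an ending like _2 or _b are one class to them, and where a whole thing is asked for, a point or a joint stands for the part that bears it (a point fixed in the world has none). Each returns a list of dicts, best first, with "score" (0 to 1); they miss things now and then, are a little off and sometimes report something else, mostly with a low value. They report only what shows in the picture. A call takes as long as a camera call. They do not tell look-alikes from the thing itself.
- silhouettes(label, camera): "mask" (480x640 bool, what is visible of it) and "pixel" ([column, row] in pixels, amid what is visible of it).
- landmark_of(label, camera): "pixel" ([column, row] in pixels: a listed point, or the origin of a listed thing).
The state is a dict: "t": time; "q": joint angles; "joint_velocities": joint speeds; "tau": joint torques, N m; "tcp_pos": TCP position; "eef_rot": TCP orientation; "wrist_force": force on the tool from outside, world axes, zero at the start; "moment": the same for the moment, N m; "gripper_width": finger opening in m.
Only numpy, scipy, OpenCV 4.12 (cv2) and the standard library are available. Lean on these libraries where they do the work, as an engineer would, in place of code of your own. Each camera call takes 0.05 s, during which the arm holds its last target. There are 200 camera calls.

## Working session

There is one attempt and no reset: what is moved stays moved. The work goes in short steps, Python scripts to look and compute and a tool call to move; the robot and the scene stay as the last step left them, time stands still between calls to the robot, and variables do not carry over. Pictures are saved under pics/ and viewed, on a budget of 14 in all, crops included, one or two more only if the job needs it, and the job is handed in when it is done.

Besides the shell and the picture viewer there is one more tool, called after "Emit:" as name([rows], argument=value, ...), one row to a line, values as JSON. send_rows: Moves the arm, as the interface text tells. Its arguments: {"type":"object","properties":{"moves":{"type":"array","items":{"type":"object","properties":{"tx":{"type":"number"},"ty":{"type":"number"},"tz":{"type":"number"},"wx":{"type":"number"},"wy":{"type":"number"},"wz":{"type":"number"},"claw":{"type":"number"}}}},"squeeze":{"type":"number"}},"required":["moves"]}

```bash
mkdir -p pics; cat > h.py <<'E'
import numpy as np,cv2
from scipy.spatial.transform import Rotation as R
from rig import readout, read_camera, calibration, order, silhouettes, landmark_of
def cam(name):
    s=readout.get_state(); im,d=read_camera(name); c=calibration(name)
    if 'hand_eye' in c:
        T=np.eye(4);T[:3,:3]=R.from_quat(s['eef_rot']).as_matrix();T[:3,3]=s['tcp_pos'];T=T@np.array(c['hand_eye'])
    else:
        T=np.eye(4);o=np.array(c['orientation']);T[:3,:3]=R.from_quat(o).as_matrix() if o.size==4 else o;T[:3,3]=c['eye']
    return im,d,c,T
def cloud(d,c,T):
    v,u=np.mgrid[:480,:640]
    P=np.stack([(u-c['cx'])/c['fx']*d,-(v-c['cy'])/c['fy']*d,-d],-1)
    return P@T[:3,:3].T+T[:3,3]
def ray(px,c,T,z):
    r=T[:3,:3]@np.array([(px[0]-c['cx'])/c['fx'],-(px[1]-c['cy'])/c['fy'],-1]);e=T[:3,3]
    return e+r*(z-e[2])/r[2]
def save(n,im): cv2.imwrite('pics/'+n+'.png',im[:,:,::-1])
E
python3 - <<'E'
from h import *
print(readout.get_state())
for n in ['scene','side']:
    im,d,c,T=cam(n);save(n,im);print(n,{k:v for k,v in c.items()})
    for l,z in [('insert_wide_mid',.017),('insert_square_mid',.029),('insert_narrow_mid',.017),('insert_stub_mid',.017),('pocket_wide',.029),('pocket_square',.029),('pocket_narrow',.029),('pocket_stub',.029),('drawer_front',.025),('timer_mid',.035),('wood_tray_top',.012),('rack_post',0),('label_roll_0',0),('spice_jar_2',0),('small_tin',0)]:
        print(l,[(round(r['score'],2),np.round(r['pixel']).tolist(),ray(r['pixel'],c,T,z).round(3).tolist()) for r in landmark_of(l,n)[:3]])
print(calibration('wrist'))
E
```

```text
{'t': 0.0, 'q': array([-1.31767802e+00,  3.09048959e-01,  1.63520979e+00,  2.79571452e-05,
        1.19966071e+00, -6.97147110e-02]), 'joint_velocities': array([-1.87141653e-03,  1.49970160e-04, -9.47389841e-04, -2.18243306e-03,
        2.12889192e-03,  6.93604200e-05]), 'tau': array([-1.47627830e-03, -4.15253377e+01, -2.76667500e+01, -2.88839565e-04,
        1.01260628e-02, -2.58854293e-06]), 'tcp_pos': array([ 0.19806098, -0.59196471,  0.24900857]), 'eef_rot': array([ 9.87000766e-01,  1.60711336e-01, -9.35701329e-05, -1.15970374e-03]), 'wrist_force': array([0.01872483, 0.37832657, 0.82600033]), 'moment': array([-0.01638961,  0.00124655, -0.00564875]), 'gripper_width': 0.08504956471947797}
scene {'fx': 446.17255671158364, 'fy': 446.17255671158364, 'cx': 316.0646072120563, 'cy': 237.18566851211278, 'eye': array([0.17332133, 0.24788707, 0.67352947]), 'orientation': array([-0.14948298,  0.32704031,  0.85279518, -0.37873455])}
insert_wide_mid [(0.87, [341.0, 206.0], [0.65, -0.245, 0.017])]
insert_square_mid [(0.29, [408.0, 211.0], [0.537, -0.327, 0.029])]
insert_narrow_mid [(0.55, [354.
[... 2106 characters left out ...]
366.0, 216.0], [0.541, -0.415, 0.0])]
spice_jar_2 [(0.94, [227.0, 336.0], [0.7, 0.127, 0.0]), (0.64, [223.0, 267.0], [0.785, -0.083, 0.0])]
small_tin [(0.8, [220.0, 266.0], [0.793, -0.087, 0.0]), (0.73, [428.0, 236.0], [0.391, -0.317, 0.0])]
{'fx': 417.94121334717994, 'fy': 417.94121334717994, 'cx': 314.27745386395515, 'cy': 236.88231354446748, 'hand_eye': array([[ 3.12905824e-04,  9.65649732e-01,  2.59847063e-01,
         6.53581697e-02],
       [ 9.99999739e-01, -4.71273860e-04,  5.47166987e-04,
        -9.16903436e-04],
       [ 6.50830783e-04,  2.59846824e-01, -9.65649628e-01,
        -1.23769489e-01],
       [ 0.00000000e+00,  0.00000000e+00,  0.00000000e+00,
         1.00000000e+00]])}
```

View pics/scene.png

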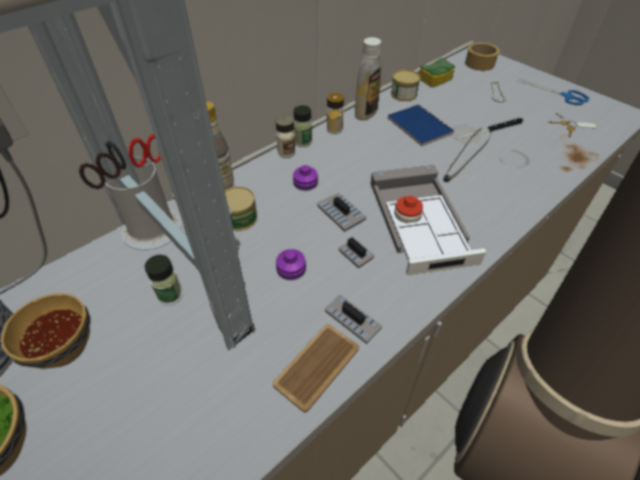

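View pics/side.png

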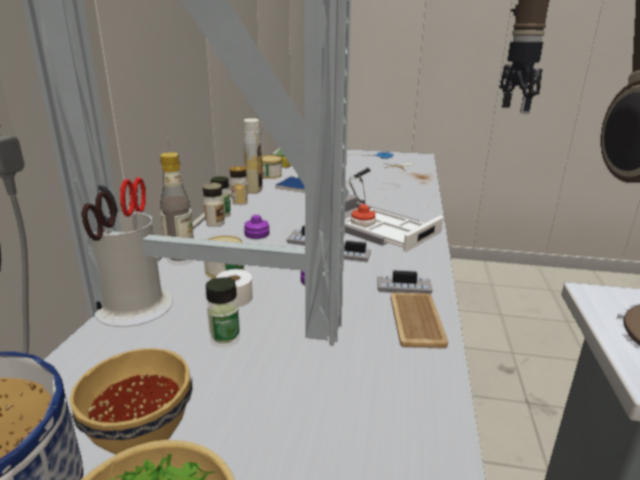

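The scene and side pictures show three inserts on the worktop: wide at (342,208), stub at (355,250), narrow at (354,316). The drawer holds only the red timer, at (408,208), so the square insert is absent. There are purple decoys at (290,263) and (305,177), the tray is at (317,366) and the post foot is near (237,335). Next I'll move above the drawer.

Emit:
send_rows([
  {"tx": 0.1,"ty": -0.05,"wz": 0.07},
  {"tx": 0.25,"ty": -0.12,"wz": 0.17},
  {"tx": 0.42,"ty": -0.2,"wz": 0.28},
  {"tx": 0.6,"ty": -0.28,"wz": 0.38},
  {"tx": 0.8,"ty": -0.38,"wz": 0.48},
  {"tx": 0.95,"ty": -0.48,"wz": 0.52},
  {"tx": 1.0,"ty": -0.56,"wz": 0.52},
  {"tx": 1.0,"ty": -0.56,"wz": 0.52},
])

```text
schema error: expected keys tx, ty, tz, wx, wy, wz, claw
```

```bash
cat >> h.py <<'E'
def delta(p,yaw):
    """tool-frame shift/turn units to reach world p with tool-x yaw, tool down"""
    s=readout.get_state(); A=R.from_quat(s['eef_rot']); 
    G=R.from_matrix(np.array([[np.cos(yaw),np.sin(yaw),0],[np.sin(yaw),-np.cos(yaw),0],[0,0,-1]]))
    t=A.inv().apply(np.array(p)-s['tcp_pos'])/.3; w=(A.inv()*G).as_rotvec()/(np.pi/2)
    print('delta t',t.round(4).tolist(),'w',w.round(4).tolist(),'q6',s['q'][5].round(2))
E
python3 - <<'E'
from h import *
s=readout.get_state();print(s['t'],s['tcp_pos'])
im,d,c,T=cam('wrist');save('w1',im);np.savez('w1',im=im,d=d,T=T)
for l,z in [('insert_wide_mid',.017),('insert_square_mid',.029),('insert_narrow_mid',.017),('insert_stub_mid',.017),('pocket_wide',.029),('pocket_square',.029),('pocket_narrow',.029),('pocket_stub',.029),('drawer_front',.025),('timer_mid',.035)]:
    print(l,[(round(r['score'],2),np.round(r['pixel']).tolist(),ray(r['pixel'],c,T,z).round(4).tolist()) for r in landmark_of(l,'wrist')[:3]])
E
```

```text
1.6 [ 0.19821813 -0.59273438  0.25026678]
insert_wide_mid []
insert_square_mid []
insert_narrow_mid []
insert_stub_mid []
pocket_wide []
pocket_square []
pocket_narrow []
pocket_stub []
drawer_front []
timer_mid []
```

View pics/w1.png

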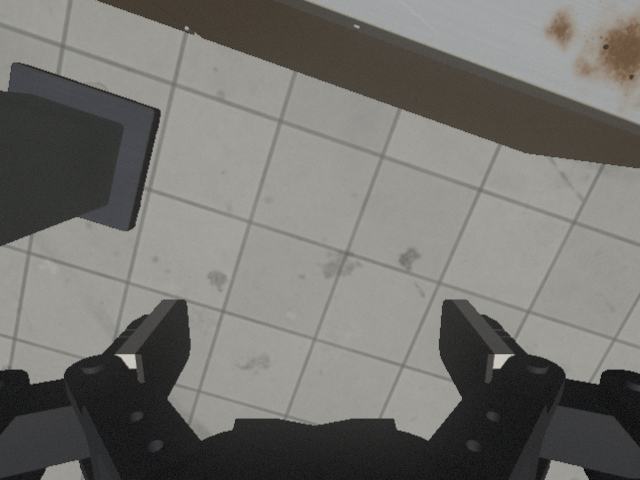

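The wrist picture shows only the floor, because the move was refused: every key has to be given.

Emit:
send_rows([
  {"tx": 0.1,"ty": -0.05,"tz": 0,"wx": 0,"wy": 0,"wz": 0.07,"claw": -1},
  {"tx": 0.25,"ty": -0.12,"tz": 0,"wx": 0,"wy": 0,"wz": 0.17,"claw": -1},
  {"tx": 0.42,"ty": -0.2,"tz": 0,"wx": 0,"wy": 0,"wz": 0.28,"claw": -1},
  {"tx": 0.6,"ty": -0.3,"tz": 0,"wx": 0,"wy": 0,"wz": 0.38,"claw": -1},
  {"tx": 0.8,"ty": -0.42,"tz": 0,"wx": 0,"wy": 0,"wz": 0.48,"claw": -1},
  {"tx": 0.95,"ty": -0.52,"tz": 0,"wx": 0,"wy": 0,"wz": 0.52,"claw": -1},
  {"tx": 1.0,"ty": -0.56,"tz": 0,"wx": 0,"wy": 0,"wz": 0.52,"claw": -1},
  {"tx": 1.0,"ty": -0.56,"tz": 0,"wx": 0,"wy": 0,"wz": 0.52,"claw": -1},
], squeeze=40)

```text
t: 3.15
tcp_pos: [0.4298, -0.3377, 0.2503]
eef_rot: [0.97, -0.243, -0.0, 0.0]
wrist_force: [0.7, -0.5, -0.4]
gripper_width: 0.0855
```

```bash
cat >> h.py <<'E'
Z={'insert_wide_mid':.017,'insert_narrow_mid':.017,'insert_stub_mid':.017,'pocket_wide':.029,'pocket_square':.029,'pocket_narrow':.029,'pocket_stub':.029,'drawer_front':.025,'timer_mid':.035,'wood_tray_top':.012}
def lms(n,c,T,ls=Z):
    for l in ls: print(l,[(round(r['score'],2),np.round(r['pixel']).tolist(),ray(r['pixel'],c,T,Z[l]).round(4).tolist()) for r in landmark_of(l,n)[:3]])
E
python3 - <<'E'
from h import *
s=readout.get_state();print(s['t'],s['tcp_pos'],s['q'])
im,d,c,T=cam('wrist');save('w2',im);np.savez('w2',im=im,d=d,T=T)
lms('wrist',c,T)
E
```

```text
3.15 [ 0.42981934 -0.33765086  0.25034831] [-7.45135681e-01  1.57631317e-01  1.81941858e+00 -8.16550205e-04
  1.16437351e+00  1.31691318e+00]
insert_wide_mid [(0.86, [73.0, 19.0], [0.6449, -0.2401, 0.017]), (0.4, [59.0, 324.0], [0.4401, -0.0718, 0.017])]
insert_narrow_mid []
insert_stub_mid [(0.71, [240.0, 190.0], [0.4696, -0.2857, 0.017]), (0.57, [92.0, 171.0], [0.5421, -0.1832, 0.017])]
pocket_wide [(0.59, [242.0, 190.0], [0.4688, -0.2899, 0.029])]
pocket_square []
pocket_narrow []
pocket_stub [(0.67, [314.0, 218.0], [0.4199, -0.3322, 0.029])]
drawer_front [(0.77, [271.0, 267.0], [0.3974, -0.2769, 0.025])]
timer_mid [(0.79, [244.0, 82.0], [0.5402, -0.3353, 0.035])]
wood_tray_top []
```

View pics/w2.png

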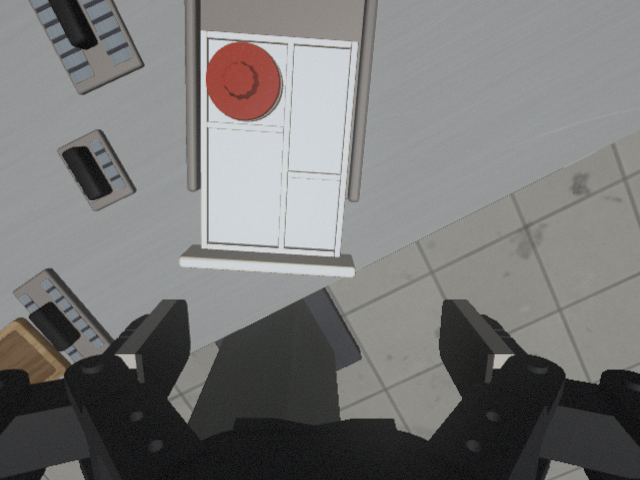

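The view is clear: the drawer's four pockets are empty except for the timer at (243,80), and the three inserts lie to its left. I'll grasp the timer.

Emit:
send_rows([
  {"tx": 0.1,"ty": -0.06,"tz": 0.05,"wx": 0,"wy": 0,"wz": 0,"claw": -1},
  {"tx": 0.25,"ty": -0.14,"tz": 0.15,"wx": 0,"wy": 0,"wz": 0,"claw": -1},
  {"tx": 0.319,"ty": -0.182,"tz": 0.3,"wx": 0,"wy": 0,"wz": 0,"claw": -1},
  {"tx": 0.319,"ty": -0.182,"tz": 0.45,"wx": 0,"wy": 0,"wz": 0,"claw": -1},
  {"tx": 0.319,"ty": -0.182,"tz": 0.57,"wx": 0,"wy": 0,"wz": 0,"claw": -1},
  {"tx": 0.319,"ty": -0.182,"tz": 0.65,"wx": 0,"wy": 0,"wz": 0,"claw": -1},
  {"tx": 0.319,"ty": -0.182,"tz": 0.69,"wx": 0,"wy": 0,"wz": 0,"claw": -1},
  {"tx": 0.319,"ty": -0.182,"tz": 0.69,"wx": 0,"wy": 0,"wz": 0,"claw": -1},
])

```text
t: 4.7
tcp_pos: [0.5391, -0.3353, 0.0426]
eef_rot: [0.97, -0.245, -0.001, -0.0]
wrist_force: [-0.2, 0.3, 0.0]
gripper_width: 0.0855
```

Emit:
send_rows([
  {"tx": 0,"ty": 0,"tz": 0,"wx": 0,"wy": 0,"wz": 0,"claw": 1},
  {"tx": 0,"ty": 0,"tz": 0,"wx": 0,"wy": 0,"wz": 0,"claw": 1},
  {"tx": 0,"ty": 0,"tz": 0,"wx": 0,"wy": 0,"wz": 0,"claw": 1},
  {"tx": 0,"ty": 0,"tz": 0,"wx": 0,"wy": 0,"wz": 0,"claw": 1},
  {"tx": 0,"ty": 0,"tz": 0,"wx": 0,"wy": 0,"wz": 0,"claw": 1},
  {"tx": 0,"ty": 0,"tz": 0,"wx": 0,"wy": 0,"wz": 0,"claw": 1},
  {"tx": 0,"ty": 0,"tz": -0.05,"wx": 0,"wy": 0,"wz": 0,"claw": 1},
  {"tx": 0,"ty": 0,"tz": -0.1,"wx": 0,"wy": 0,"wz": 0,"claw": 1},
])

```text
t: 5.7
tcp_pos: [0.5395, -0.3356, 0.0743]
eef_rot: [0.97, -0.244, -0.0, 0.0]
wrist_force: [-0.3, -0.3, -0.4]
gripper_width: 0.0518
```

```bash
python3 - <<'E'
from h import *
z=np.load('w2.npz');im,d,T=z['im'],z['d'],z['T'];c=calibration('wrist')
P=cloud(d,c,T)
# tray points
from glob import glob
hsv=cv2.cvtColor(im,cv2.COLOR_RGB2HSV)
sub=P[40:245,205:350]
print(np.percentile(sub[...,2],[5,25,50,75,95]).round(4))
# rectify at z=.020, 1px=0.5mm, centre near drawer
yaw=-0.491;ux=np.array([np.cos(yaw),np.sin(yaw)]);uy=np.array([-np.sin(yaw),np.cos(yaw)])
c0=np.array([.47,-.32])
def px(P):
    q=(np.asarray(P)-T[:3,3])@T[:3,:3];return [c['cx']+c['fx']*q[0]/-q[2],c['cy']-c['fy']*q[1]/-q[2]]
src=[];dst=[]
for a,b in [(-.12,-.1),(-.12,.1),(.13,.1),(.13,-.1)]:
    w=c0+a*ux+b*uy;src.append(px([*w,.020]));dst.append([(.1-b)*3000,(.13-a)*3000])
H=cv2.getPerspectiveTransform(np.float32(src),np.float32(dst))
r=cv2.warpPerspective(im,H,(600,750),flags=cv2.INTER_CUBIC)
for y in range(0,750,75): cv2.putText(r,str(y),(0,y+5),0,.35,(255,0,0),1);cv2.line(r,(0,y),(8,y),(255,0,0),1)
for x in range(0,600,50): cv2.line(r,(x,0),(x,8),(255,0,0),1)
save('rect',cv2.convertScaleAbs(r,alpha=1.0))
E
```

```text
[0.0108 0.0118 0.0125 0.0196 0.0429]
```

View pics/rect.png

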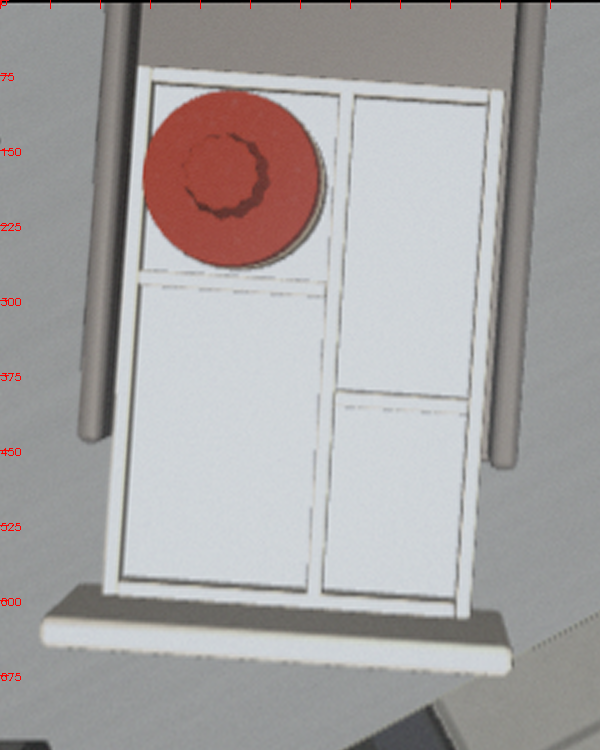

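The rectified view gives the tray frame corners: TL (140,67), TR (503,91), BL (104,594), BR (469,618). From these the drawer yaw is about -0.558 and its centre is (0.4833,-0.3286). The pockets agree with the networks. Next I'll find where the tray and the post are.

```bash
python3 - <<'E'
from h import *
im,d,c,T=cam('scene');P=cloud(d,c,T)
for r in silhouettes('wood_tray_top','scene')[:2]: print('sil',r['score'],r['pixel'],r['mask'].sum())
hsv=cv2.cvtColor(im,cv2.COLOR_RGB2HSV)
m=np.zeros((480,640),np.uint8);m[322:412,270:362]=1
m&=((abs(P[...,2]-.012)<.006)&(hsv[...,1]>70)).astype(np.uint8)
q=np.float32(P[m>0][:,:2]);print(len(q),cv2.minAreaRect(q))
b=P[(P[...,2]>.03)&(P[...,2]<.25)&(abs(P[...,1]-.06)<.1)&(P[...,0]<.7)&(P[...,0]>.4)]
print(len(b),b.min(0),b.max(0))
for n,px in [('scene',(237,341)),('scene',(225,330)),('scene',(250,328))]: print(ray(px,c,T,0).round(3))
c2=calibration('side');T2=np.eye(4);T2[:3,:3]=R.from_quat(c2['orientation']).as_matrix();T2[:3,3]=c2['eye']
for px in [(307,338),(333,343),(341,335)]: print('side',ray(px,c2,T2,0).round(3))
q=readout.get_state();print(q['q'],q['gripper_width'])
delta([.415,.025,.2],-.558)
E
```

```text
sil 0.65 [315.0, 369.6] 3756
sil 0.26 [344.3, 211.7] 957
3544 ((0.418732225894928, 0.0323399193584919), (0.06990422308444977, 0.1394888162612915), 8.660635948181152)
4928 [ 0.53128697 -0.03974127  0.03002885] [0.69996799 0.15906993 0.24981786]
[0.544 0.1   0.   ]
[0.575 0.103 0.   ]
[0.55  0.069 0.   ]
side [0.58  0.109 0.   ]
side [0.54  0.114 0.   ]
side [0.531 0.092 0.   ]
[-6.24927382e-01  5.31565958e-01  1.70836693e+00 -1.21174345e-04
  8.96484922e-01  1.43998756e+00] 0.051611591712812085
delta t [-0.9403, -0.862, -0.4181] w [0.0004, -0.0033, 0.0407] q6 1.44
```

Emit:
send_rows([
  {"tx": 0,"ty": 0,"tz": -0.15,"wx": 0,"wy": 0,"wz": 0,"claw": 1},
  {"tx": -0.08,"ty": -0.07,"tz": -0.3,"wx": 0,"wy": 0,"wz": 0,"claw": 1},
  {"tx": -0.22,"ty": -0.2,"tz": -0.38,"wx": 0,"wy": 0,"wz": 0.02,"claw": 1},
  {"tx": -0.38,"ty": -0.35,"tz": -0.42,"wx": 0,"wy": 0,"wz": 0.04,"claw": 1},
  {"tx": -0.55,"ty": -0.5,"tz": -0.42,"wx": 0,"wy": 0,"wz": 0.04,"claw": 1},
  {"tx": -0.72,"ty": -0.66,"tz": -0.42,"wx": 0,"wy": 0,"wz": 0.04,"claw": 1},
  {"tx": -0.87,"ty": -0.8,"tz": -0.42,"wx": 0,"wy": 0,"wz": 0.04,"claw": 1},
  {"tx": -0.94,"ty": -0.867,"tz": -0.42,"wx": 0,"wy": 0,"wz": 0.04,"claw": 1},
])

```text
t: 6.8
tcp_pos: [0.4132, 0.0291, 0.1993]
eef_rot: [0.962, -0.274, 0.0, -0.0]
wrist_force: [1.0, 0.5, -0.6]
gripper_width: 0.0521
```

```bash
python3 - <<'E'
from h import *
s=readout.get_state();print(s['tcp_pos'],s['gripper_width'])
delta([.417,.03,.0445],-.558)
im,d,c,T=cam('wrist');save('w3',im);lms('wrist',c,T,['timer_mid','insert_narrow_mid','insert_stub_mid','wood_tray_top'])
E
```

```text
[0.41315552 0.02908291 0.19930347] 0.052057989155878504
delta t [0.0093, -0.0092, 0.516] w [-0.0002, -0.0, 0.0012] q6 2.09
timer_mid []
insert_narrow_mid [(0.63, [415.0, 105.0], [0.4422, -0.0713, 0.017])]
insert_stub_mid []
wood_tray_top [(0.79, [312.0, 212.0], [0.4147, 0.0309, 0.012])]
```

View pics/w3.png

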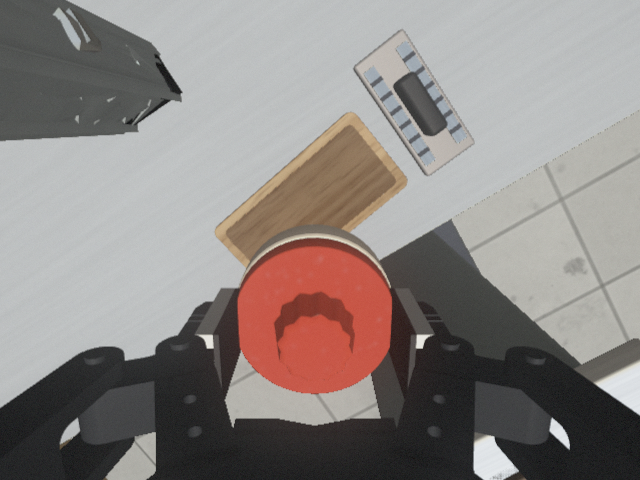

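The timer is held level, and the tray at (312,190) is free. I'll set it down.

Emit:
send_rows([
  {"tx": 0.008,"ty": -0.008,"tz": 0.12,"wx": 0,"wy": 0,"wz": 0,"claw": 1},
  {"tx": 0.008,"ty": -0.008,"tz": 0.26,"wx": 0,"wy": 0,"wz": 0,"claw": 1},
  {"tx": 0.008,"ty": -0.008,"tz": 0.38,"wx": 0,"wy": 0,"wz": 0,"claw": 1},
  {"tx": 0.008,"ty": -0.008,"tz": 0.46,"wx": 0,"wy": 0,"wz": 0,"claw": 1},
  {"tx": 0.008,"ty": -0.008,"tz": 0.5,"wx": 0,"wy": 0,"wz": 0,"claw": 1},
  {"tx": 0.008,"ty": -0.008,"tz": 0.515,"wx": 0,"wy": 0,"wz": 0,"claw": 1},
  {"tx": 0.008,"ty": -0.008,"tz": 0.517,"wx": 0,"wy": 0,"wz": 0,"claw": 1},
  {"tx": 0.008,"ty": -0.008,"tz": 0.517,"wx": 0,"wy": 0,"wz": 0,"claw": 1},
])

```text
t: 8.05
tcp_pos: [0.4191, 0.0274, 0.0453]
eef_rot: [0.961, -0.275, 0.001, -0.0]
wrist_force: [-2.6, -1.0, 2.6]
gripper_width: 0.052
```

Emit:
send_rows([
  {"tx": 0,"ty": 0,"tz": 0,"wx": 0,"wy": 0,"wz": 0,"claw": -1},
  {"tx": 0,"ty": 0,"tz": 0,"wx": 0,"wy": 0,"wz": 0,"claw": -1},
  {"tx": 0,"ty": 0,"tz": 0,"wx": 0,"wy": 0,"wz": 0,"claw": -1},
  {"tx": 0,"ty": 0,"tz": 0,"wx": 0,"wy": 0,"wz": 0,"claw": -1},
  {"tx": 0,"ty": 0,"tz": -0.1,"wx": 0,"wy": 0,"wz": 0,"claw": -1},
  {"tx": 0,"ty": 0,"tz": -0.25,"wx": 0,"wy": 0,"wz": 0,"claw": -1},
  {"tx": 0,"ty": 0,"tz": -0.4,"wx": 0,"wy": 0,"wz": 0,"claw": -1},
  {"tx": 0,"ty": 0,"tz": -0.4,"wx": 0,"wy": 0,"wz": 0,"claw": -1},
])

```text
t: 9.05
tcp_pos: [0.4214, 0.0279, 0.1679]
eef_rot: [0.961, -0.275, 0.005, -0.001]
wrist_force: [0.4, 0.1, -0.8]
gripper_width: 0.0855
```

```bash
cat >> h.py <<'E'
def rib(im,d,c,T,near,z=.034,rad=.06):
    """black rib: minAreaRect of dark points with height near rib top, near world xy"""
    P=cloud(d,c,T);v=im.max(2)
    m=((np.hypot(P[...,0]-near[0],P[...,1]-near[1])<rad)&(abs(P[...,2]-z)<.007)&(d>0)&(v<110)).astype(np.uint8)
    n,lab,st,_=cv2.connectedComponentsWithStats(m)
    if n<2: print('no rib');return
    k=1+np.argmax(st[1:,4]);q=P[lab==k];r=cv2.minAreaRect(np.float32(q[:,:2]*1000))
    bx=cv2.boxPoints(r);e=bx[1]-bx[0];f=bx[2]-bx[1];e=e if np.hypot(*e)>np.hypot(*f) else f
    a=np.arctan2(e[1],e[0]);a=(a+np.pi/2)%np.pi-np.pi/2
    print('rib n',len(q),'c',np.round(r[0],1),'size',np.round(r[1],1),'yaw',round(a,3),'z',np.median(q[:,2]).round(4));return r[0],a
E
python3 - <<'E'
from h import *
im,d,c,T=cam('wrist');lms('wrist',c,T,['timer_mid','insert_narrow_mid','insert_stub_mid','wood_tray_top'])
rib(im,d,c,T,(.442,-.072))
im,d,c,T=cam('scene');lms('scene',c,T,['timer_mid','insert_narrow_mid','insert_stub_mid','insert_wide_mid'])
for n in [(.442,-.072),(.542,-.181),(.648,-.24)]: rib(im,d,c,T,n)
E
```

```text
timer_mid [(0.83, [318.0, 232.0], [0.4205, 0.0272, 0.035])]
insert_narrow_mid [(0.72, [433.0, 116.0], [0.4427, -0.0722, 0.017])]
insert_stub_mid []
wood_tray_top []
rib n 1842 c [441.6 -72.8] size [44.2 14.5] yaw 0.094 z 0.0337
timer_mid [(0.68, [340.0, 206.0], [0.6369, -0.2296, 0.035]), (0.63, [317.0, 359.0], [0.4158, 0.034, 0.035])]
insert_narrow_mid [(0.81, [352.0, 315.0], [0.4429, -0.071, 0.017])]
insert_stub_mid [(0.54, [358.0, 249.0], [0.5413, -0.1854, 0.017])]
insert_wide_mid [(0.6, [343.0, 205.0], [0.6484, -0.2507, 0.017]), (0.23, [450.0, 260.0], [0.4032, -0.2939, 0.017]), (0.18, [356.0, 316.0], [0.4371, -0.0741, 0.017])]
rib n 85 c [427.2 -72. ] size [16.9 14.1] yaw 0.015 z 0.0329
rib n 107 c [ 538.1 -180.2] size [12.7 36.7] yaw -0.042 z 0.0328
no rib
```

The timer is on the tray. Next is the narrow insert, whose rib is at (0.4416,-0.0728) with yaw 0.094.

```bash
python3 -c "
from h import *
delta([.4416,-.0728,.10],.094)"
```

```text
delta t [0.2463, 0.2422, 0.211] w [0.0002, 0.0012, -0.4144] q6 2.09
```

Emit:
send_rows([
  {"tx": 0.06,"ty": 0.06,"tz": 0,"wx": 0,"wy": 0,"wz": -0.09,"claw": -0.6},
  {"tx": 0.13,"ty": 0.13,"tz": 0,"wx": 0,"wy": 0,"wz": -0.19,"claw": -0.2},
  {"tx": 0.2,"ty": 0.2,"tz": 0,"wx": 0,"wy": 0,"wz": -0.29,"claw": -0.2},
  {"tx": 0.246,"ty": 0.242,"tz": 0.05,"wx": 0,"wy": 0,"wz": -0.38,"claw": -0.2},
  {"tx": 0.246,"ty": 0.242,"tz": 0.1,"wx": 0,"wy": 0,"wz": -0.415,"claw": -0.2},
  {"tx": 0.246,"ty": 0.242,"tz": 0.18,"wx": 0,"wy": 0,"wz": -0.415,"claw": -0.2},
  {"tx": 0.246,"ty": 0.242,"tz": 0.21,"wx": 0,"wy": 0,"wz": -0.415,"claw": -0.2},
  {"tx": 0.246,"ty": 0.242,"tz": 0.21,"wx": 0,"wy": 0,"wz": -0.415,"claw": -0.2},
])

```text
t: 10.55
tcp_pos: [0.4416, -0.0725, 0.1005]
eef_rot: [0.999, 0.048, -0.001, -0.0]
wrist_force: [0.1, 0.0, 0.1]
gripper_width: 0.0514
```

```bash
python3 - <<'E'
from h import *
s=readout.get_state();print(s['tcp_pos'])
im,d,c,T=cam('wrist')
r=rib(im,d,c,T,(.442,-.072))
if r: delta([r[0][0]/1000,r[0][1]/1000,.034],r[1])
E
```

```text
[ 0.44164103 -0.07249869  0.10054064]
rib n 2462 c [442.3 -72.8] size [43.5 13.7] yaw 0.09 z 0.0339
delta t [-0.0001, 0.0004, 0.2241] w [-0.0001, 0.0002, 0.0034] q6 1.22
```

Emit:
send_rows([
  {"tx": 0,"ty": 0,"tz": 0.08,"wx": 0,"wy": 0,"wz": 0,"claw": -0.2},
  {"tx": 0,"ty": 0,"tz": 0.16,"wx": 0,"wy": 0,"wz": 0,"claw": -0.2},
  {"tx": 0,"ty": 0,"tz": 0.21,"wx": 0,"wy": 0,"wz": 0,"claw": -0.2},
  {"tx": 0,"ty": 0,"tz": 0.22,"wx": 0,"wy": 0,"wz": 0,"claw": -0.2},
  {"tx": 0,"ty": 0,"tz": 0.22,"wx": 0,"wy": 0,"wz": 0,"claw": 1},
  {"tx": 0,"ty": 0,"tz": 0.22,"wx": 0,"wy": 0,"wz": 0,"claw": 1},
  {"tx": 0,"ty": 0,"tz": 0.22,"wx": 0,"wy": 0,"wz": 0,"claw": 1},
  {"tx": 0,"ty": 0,"tz": 0.22,"wx": 0,"wy": 0,"wz": 0,"claw": 1},
], squeeze=60)

```text
t: 11.6
tcp_pos: [0.4433, -0.073, 0.0362]
eef_rot: [0.999, 0.047, 0.001, 0.0]
wrist_force: [-0.2, -0.3, 5.6]
gripper_width: 0.0127
```

Emit:
send_rows([
  {"tx": 0,"ty": 0,"tz": 0,"wx": 0,"wy": 0,"wz": 0,"claw": 1},
  {"tx": 0,"ty": 0,"tz": -0.05,"wx": 0,"wy": 0,"wz": 0,"claw": 1},
  {"tx": 0,"ty": 0,"tz": -0.15,"wx": 0,"wy": 0,"wz": 0,"claw": 1},
  {"tx": 0,"ty": 0,"tz": -0.28,"wx": 0,"wy": 0,"wz": 0,"claw": 1},
  {"tx": 0,"ty": 0,"tz": -0.4,"wx": 0,"wy": 0,"wz": 0,"claw": 1},
  {"tx": 0,"ty": 0,"tz": -0.45,"wx": 0,"wy": 0,"wz": 0,"claw": 1},
  {"tx": 0,"ty": 0,"tz": -0.45,"wx": 0,"wy": 0,"wz": 0,"claw": 1},
  {"tx": 0,"ty": 0,"tz": -0.45,"wx": 0,"wy": 0,"wz": 0,"claw": 1},
])

```text
t: 12.6
tcp_pos: [0.4409, -0.0724, 0.1688]
eef_rot: [0.999, 0.047, -0.001, -0.0]
wrist_force: [0.3, -0.9, -1.4]
gripper_width: 0.0122
```

```bash
python3 -c "
from h import *
s=readout.get_state();print(s['tcp_pos'],s['gripper_width'])
delta([.4941,-.3754,.12],-.558)"
```

```text
[ 0.44093002 -0.07239856  0.16876122] 0.01218138386035025
delta t [0.0811, 1.0224, 0.1613] w [-0.0, 0.0019, 0.4157] q6 1.22
```

Emit:
send_rows([
  {"tx": 0.01,"ty": 0.1,"tz": 0,"wx": 0,"wy": 0,"wz": 0.04,"claw": 1},
  {"tx": 0.02,"ty": 0.25,"tz": 0,"wx": 0,"wy": 0,"wz": 0.12,"claw": 1},
  {"tx": 0.04,"ty": 0.42,"tz": 0,"wx": 0,"wy": 0,"wz": 0.21,"claw": 1},
  {"tx": 0.05,"ty": 0.6,"tz": 0,"wx": 0,"wy": 0,"wz": 0.31,"claw": 1},
  {"tx": 0.07,"ty": 0.78,"tz": 0,"wx": 0,"wy": 0,"wz": 0.38,"claw": 1},
  {"tx": 0.08,"ty": 0.92,"tz": 0,"wx": 0,"wy": 0,"wz": 0.415,"claw": 1},
  {"tx": 0.08,"ty": 1.0,"tz": 0,"wx": 0,"wy": 0,"wz": 0.415,"claw": 1},
  {"tx": 0.08,"ty": 1.0,"tz": 0,"wx": 0,"wy": 0,"wz": 0.415,"claw": 1},
])

```text
t: 13.6
tcp_pos: [0.4935, -0.37, 0.1677]
eef_rot: [0.961, -0.276, -0.002, -0.001]
wrist_force: [-0.1, 0.2, -1.0]
gripper_width: 0.0124
```

```bash
cat >> h.py <<'E'
C0=np.array([.4833,-.3286]);YAW=-.558
def held(im,d,c,T,s):
    """rib in hand, seen by dark points close to TCP; fit of the plate in the tool frame"""
    P=cloud(d,c,T);A=R.from_quat(s['eef_rot']);L=A.inv().apply((P-s['tcp_pos']).reshape(-1,3)).reshape(P.shape)
    return L
def drect(im,c,T,name,z=.020,k=2.5,draw=None):
    """rectified drawer view in assumed drawer frame; col=(.1-b), row=(.13-a), k px per mm"""
    ux=np.array([np.cos(YAW),np.sin(YAW)]);uy=np.array([-ux[1],ux[0]])
    def px(P):
        q=(np.asarray(P)-T[:3,3])@T[:3,:3];return [c['cx']+c['fx']*q[0]/-q[2],c['cy']-c['fy']*q[1]/-q[2]]
    src=[];dst=[]
    for a,b in [(-.11,-.1),(-.11,.1),(.13,.1),(.13,-.1)]:
        w=C0+a*ux+b*uy;src.append(px([*w,z]));dst.append([(.1-b)*1000*k,(.13-a)*1000*k])
    r=cv2.warpPerspective(im,cv2.getPerspectiveTransform(np.float32(src),np.float32(dst)),(int(200*k),int(240*k)),flags=cv2.INTER_CUBIC)
    # nominal pocket outlines
    for a,b,l,w in [(-34,25,99,63),(52,25,63,63),(34,-34,99,45),(-52,-34,63,45)]:
        cv2.rectangle(r,tuple(int(k*v) for v in(100-b-w/2,130-a-l/2)),tuple(int(k*v) for v in(100-b+w/2,130-a+l/2)),(255,0,0),1)
    save(name,r)
E
python3 - <<'E'
from h import *
s=readout.get_state();print(s['tcp_pos'],s['gripper_width'],s['t'])
delta([.4941,-.3754,.12],-.558)
im,d,c,T=cam('wrist');save('w4',im);drect(im,c,T,'rect4')
cv2.imwrite('pics/v4.png',np.hstack([cv2.resize(cv2.imread('pics/w4.png'),(480,360)),cv2.resize(cv2.imread('pics/rect4.png'),(300,360))]))
E
```

```text
[ 0.49354176 -0.37002958  0.16766144] 0.012376701220377092 13.6
delta t [0.0116, 0.0143, 0.1588] w [-0.0003, 0.0022, -0.0008] q6 1.42
```

View pics/v4.png

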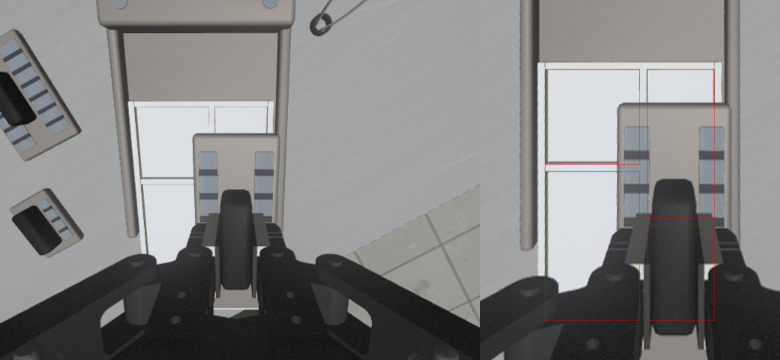

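The wrist view shows the narrow insert held square to the drawer, and the pocket overlay agrees with the ribs. I'll measure the in-hand offset.

```bash
cat >> h.py <<'E'
def inhand(im,d,c,T,s,half,hw):
    P=cloud(d,c,T);A=R.from_quat(s['eef_rot']);L=A.inv().apply((P-s['tcp_pos']).reshape(-1,3))*1000
    ok=(d.reshape(-1)>0)
    p=L[ok&(abs(L[:,2]-24)<5)&(L[:,0]>15)&(L[:,0]<half+15)&(abs(L[:,1])<hw+10)]
    if len(p)>50:
        f=p[(p[:,0]>20)];e=[f[abs(f[:,1]-y)<3][:,0].max() for y in (-hw+6,-6,6,hw-6)]
        sy=[(p[abs(p[:,0]-x)<3][:,1].min(),p[abs(p[:,0]-x)<3][:,1].max()) for x in (22,half-6)]
        print('plate front x at y-,..,y+',np.round(e,1),'nominal',half,'sides',np.round(sy,1),'z',np.median(p[:,2]).round(1), 'tilt z', [np.median(p[abs(p[:,0]-x)<4][:,2]).round(1) for x in (20,half-6)])
E
python3 - <<'E'
from h import *
s=readout.get_state();im,d,c,T=cam('wrist');inhand(im,d,c,T,s,48,21)
E
```

```text
plate front x at y-,..,y+ [46.3 46.2 46.2 46.2] nominal 48 sides [[-21.3  20.7]
 [-21.2  20.7]] z 23.8 tilt z [np.float64(23.4), np.float64(24.3)]
```

Emit:
send_rows([
  {"tx": 0.017,"ty": 0.014,"tz": 0.1,"wx": 0,"wy": 0,"wz": 0,"claw": 1},
  {"tx": 0.017,"ty": 0.014,"tz": 0.22,"wx": 0,"wy": 0,"wz": 0,"claw": 1},
  {"tx": 0.017,"ty": 0.014,"tz": 0.31,"wx": 0,"wy": 0,"wz": 0,"claw": 1},
  {"tx": 0.017,"ty": 0.014,"tz": 0.35,"wx": 0,"wy": 0,"wz": 0,"claw": 1},
  {"tx": 0.017,"ty": 0.014,"tz": 0.36,"wx": 0,"wy": 0,"wz": 0,"claw": 1},
  {"tx": 0.017,"ty": 0.014,"tz": 0.37,"wx": 0,"wy": 0,"wz": 0,"claw": 1},
  {"tx": 0.017,"ty": 0.014,"tz": 0.38,"wx": 0,"wy": 0,"wz": 0,"claw": 1},
  {"tx": 0.017,"ty": 0.014,"tz": 0.385,"wx": 0,"wy": 0,"wz": 0,"claw": 1},
])

```text
t: 14.7
tcp_pos: [0.4971, -0.3757, 0.0553]
eef_rot: [0.961, -0.275, 0.001, 0.0]
wrist_force: [-0.5, -0.6, -0.8]
gripper_width: 0.0123
```

Emit:
send_rows([
  {"tx": 0,"ty": 0,"tz": 0.003,"wx": 0,"wy": 0,"wz": 0,"claw": 1},
  {"tx": 0,"ty": 0,"tz": 0.006,"wx": 0,"wy": 0,"wz": 0,"claw": 1},
  {"tx": 0,"ty": 0,"tz": 0.009,"wx": 0,"wy": 0,"wz": 0,"claw": 1},
  {"tx": 0,"ty": 0,"tz": 0.011,"wx": 0,"wy": 0,"wz": 0,"claw": 1},
  {"tx": 0,"ty": 0,"tz": 0.011,"wx": 0,"wy": 0,"wz": 0,"claw": 1},
  {"tx": 0,"ty": 0,"tz": 0.011,"wx": 0,"wy": 0,"wz": 0,"claw": 1},
  {"tx": 0,"ty": 0,"tz": 0.011,"wx": 0,"wy": 0,"wz": 0,"claw": 1},
  {"tx": 0,"ty": 0,"tz": 0.011,"wx": 0,"wy": 0,"wz": 0,"claw": 1},
])

```text
t: 15.7
tcp_pos: [0.4967, -0.3753, 0.0514]
eef_rot: [0.961, -0.275, 0.0, 0.0]
wrist_force: [0.1, 0.8, -0.3]
gripper_width: 0.0124
```

There is no contact force and it is entering the pocket. I'll lower it the rest of the way, release and rise.

Emit:
send_rows([
  {"tx": 0,"ty": 0,"tz": 0.004,"wx": 0,"wy": 0,"wz": 0,"claw": 1},
  {"tx": 0,"ty": 0,"tz": 0.008,"wx": 0,"wy": 0,"wz": 0,"claw": 1},
  {"tx": 0,"ty": 0,"tz": 0.01,"wx": 0,"wy": 0,"wz": 0,"claw": 1},
  {"tx": 0,"ty": 0,"tz": 0.011,"wx": 0,"wy": 0,"wz": 0,"claw": 1},
  {"tx": 0,"ty": 0,"tz": 0.011,"wx": 0,"wy": 0,"wz": 0,"claw": 1},
  {"tx": 0,"ty": 0,"tz": 0.011,"wx": 0,"wy": 0,"wz": 0,"claw": 1},
  {"tx": 0,"ty": 0,"tz": 0.011,"wx": 0,"wy": 0,"wz": 0,"claw": 1},
  {"tx": 0,"ty": 0,"tz": 0.011,"wx": 0,"wy": 0,"wz": 0,"claw": 1},
])

```text
t: 16.7
tcp_pos: [0.4967, -0.3753, 0.0482]
eef_rot: [0.961, -0.275, -0.0, -0.0]
wrist_force: [-0.9, 0.3, 1.5]
gripper_width: 0.0127
```

Emit:
send_rows([
  {"tx": 0,"ty": 0,"tz": 0,"wx": 0,"wy": 0,"wz": 0,"claw": 0.3},
  {"tx": 0,"ty": 0,"tz": 0,"wx": 0,"wy": 0,"wz": 0,"claw": 0.3},
  {"tx": 0,"ty": 0,"tz": 0,"wx": 0,"wy": 0,"wz": 0,"claw": 0.3},
  {"tx": 0,"ty": 0,"tz": -0.08,"wx": 0,"wy": 0,"wz": 0,"claw": 0.3},
  {"tx": 0,"ty": 0,"tz": -0.2,"wx": 0,"wy": 0,"wz": 0,"claw": 0.3},
  {"tx": 0,"ty": 0,"tz": -0.33,"wx": 0,"wy": 0,"wz": 0,"claw": -0.2},
  {"tx": 0,"ty": 0,"tz": -0.4,"wx": 0,"wy": 0,"wz": 0,"claw": -0.2},
  {"tx": 0,"ty": 0,"tz": -0.4,"wx": 0,"wy": 0,"wz": 0,"claw": -0.2},
])

```text
t: 17.7
tcp_pos: [0.4978, -0.3763, 0.17]
eef_rot: [0.961, -0.275, 0.002, 0.001]
wrist_force: [-0.4, -0.2, 0.0]
gripper_width: 0.0511
```

```bash
cat >> h.py <<'E'
def dr(x,y):
    return C0+np.array([np.cos(YAW)*x-np.sin(YAW)*y,np.sin(YAW)*x+np.cos(YAW)*y])
POCK={'wide':(-.034,.025),'narrow':(.034,-.034),'stub':(-.052,-.034)}
E
python3 - <<'E'
from h import *
print(readout.get_state()['tcp_pos'])
im,d,c,T=cam('wrist');save('w5',im)
rib(im,d,c,T,dr(*POCK['narrow']),.046);print(dr(*POCK['narrow']),YAW)
rib(im,d,c,T,(.542,-.182));rib(im,d,c,T,(.648,-.243))
delta([.542,-.182,.1],-.5)
E
```

```text
[ 0.49779918 -0.37627554  0.17001603]
rib n 1550 c [ 495.8 -374.5] size [13.9 43.4] yaw -0.562 z 0.0458
[ 0.49414006 -0.37544542] -0.558
rib n 1542 c [ 541.9 -183.8] size [15.4 44.1] yaw -0.064 z 0.0335
rib n 1255 c [ 641.9 -242.9] size [14.8 39.6] yaw -0.103 z 0.0333
delta t [-0.2127, -0.6269, 0.2268] w [0.0001, -0.0004, -0.0362] q6 1.41
```

The narrow insert is seated: its rib top is at 45.8 mm with yaw -0.562. Next is the stub.

Emit:
send_rows([
  {"tx": -0.03,"ty": -0.08,"tz": 0,"wx": 0,"wy": 0,"wz": -0.05,"claw": -0.2},
  {"tx": -0.08,"ty": -0.22,"tz": 0,"wx": 0,"wy": 0,"wz": -0.13,"claw": -0.2},
  {"tx": -0.14,"ty": -0.39,"tz": 0,"wx": 0,"wy": 0,"wz": -0.22,"claw": -0.2},
  {"tx": -0.19,"ty": -0.54,"tz": 0.05,"wx": 0,"wy": 0,"wz": -0.29,"claw": -0.2},
  {"tx": -0.215,"ty": -0.622,"tz": 0.12,"wx": 0,"wy": 0,"wz": -0.315,"claw": -0.2},
  {"tx": -0.215,"ty": -0.622,"tz": 0.2,"wx": 0,"wy": 0,"wz": -0.315,"claw": -0.2},
  {"tx": -0.215,"ty": -0.622,"tz": 0.233,"wx": 0,"wy": 0,"wz": -0.315,"claw": -0.2},
  {"tx": -0.215,"ty": -0.622,"tz": 0.233,"wx": 0,"wy": 0,"wz": -0.315,"claw": -0.2},
])

```text
t: 18.75
tcp_pos: [0.539, -0.1825, 0.0962]
eef_rot: [1.0, -0.031, -0.002, -0.001]
wrist_force: [0.4, 0.1, -0.1]
gripper_width: 0.0513
```

```bash
python3 - <<'E'
from h import *
print(readout.get_state()['tcp_pos'])
im,d,c,T=cam('wrist')
r=rib(im,d,c,T,(.542,-.182))
if r: delta([r[0][0]/1000+.0005,r[0][1]/1000,.0365],r[1])
E
```

```text
[ 0.53898913 -0.18248609  0.09618317]
rib n 2589 c [ 542.7 -182.9] size [13.8 43.2] yaw -0.055 z 0.0339
delta t [0.0109, -0.0011, 0.203] w [-0.0003, 0.001, -0.005] q6 1.23
```

```bash
python3 - <<'E'
from h import *
for i in range(3):
    im,d,c,T=cam('wrist');r=rib(im,d,c,T,(.542,-.182));print(readout.get_state()['tcp_pos'])
delta([r[0][0]/1000+.0005,r[0][1]/1000,.0365],r[1])
E
```

```text
rib n 2575 c [ 542.7 -182.9] size [13.9 43.3] yaw -0.055 z 0.0338
[ 0.54069965 -0.18338966  0.09824161]
rib n 2545 c [ 542.8 -182.9] size [13.8 43.4] yaw -0.057 z 0.0339
[ 0.5410593  -0.18354972  0.0987696 ]
rib n 2526 c [ 542.6 -183. ] size [14.  43.7] yaw -0.053 z 0.0338
[ 0.54124826 -0.18358318  0.09906036]
delta t [0.0058, -0.0026, 0.2085] w [0.0004, -0.0011, -0.0064] q6 1.23
```

Emit:
send_rows([
  {"tx": 0.005,"ty": -0.002,"tz": 0.08,"wx": 0,"wy": 0,"wz": -0.005,"claw": -0.2},
  {"tx": 0.005,"ty": -0.002,"tz": 0.16,"wx": 0,"wy": 0,"wz": -0.005,"claw": -0.2},
  {"tx": 0.005,"ty": -0.002,"tz": 0.2,"wx": 0,"wy": 0,"wz": -0.005,"claw": -0.2},
  {"tx": 0.005,"ty": -0.002,"tz": 0.21,"wx": 0,"wy": 0,"wz": -0.005,"claw": -0.2},
  {"tx": 0.005,"ty": -0.002,"tz": 0.21,"wx": 0,"wy": 0,"wz": -0.005,"claw": 1},
  {"tx": 0.005,"ty": -0.002,"tz": 0.21,"wx": 0,"wy": 0,"wz": -0.005,"claw": 1},
  {"tx": 0.005,"ty": -0.002,"tz": 0.21,"wx": 0,"wy": 0,"wz": -0.005,"claw": 1},
  {"tx": 0.005,"ty": -0.002,"tz": 0.21,"wx": 0,"wy": 0,"wz": -0.005,"claw": 1},
])

```text
t: 19.95
tcp_pos: [0.5432, -0.1828, 0.0364]
eef_rot: [1.0, -0.027, 0.001, 0.0]
wrist_force: [-0.0, 0.5, 4.6]
gripper_width: 0.0128
```

Emit:
send_rows([
  {"tx": 0,"ty": 0,"tz": 0,"wx": 0,"wy": 0,"wz": 0,"claw": 1},
  {"tx": 0,"ty": 0,"tz": -0.05,"wx": 0,"wy": 0,"wz": 0,"claw": 1},
  {"tx": 0,"ty": 0,"tz": -0.15,"wx": 0,"wy": 0,"wz": 0,"claw": 1},
  {"tx": 0,"ty": 0,"tz": -0.28,"wx": 0,"wy": 0,"wz": 0,"claw": 1},
  {"tx": 0,"ty": 0,"tz": -0.4,"wx": 0,"wy": 0,"wz": 0,"claw": 1},
  {"tx": 0,"ty": 0,"tz": -0.43,"wx": 0,"wy": 0,"wz": 0,"claw": 1},
  {"tx": 0,"ty": 0,"tz": -0.43,"wx": 0,"wy": 0,"wz": 0,"claw": 1},
  {"tx": 0,"ty": 0,"tz": -0.43,"wx": 0,"wy": 0,"wz": 0,"claw": 1},
])

```text
t: 20.95
tcp_pos: [0.5407, -0.1817, 0.1622]
eef_rot: [1.0, -0.027, -0.002, -0.001]
wrist_force: [0.8, -0.5, -1.0]
gripper_width: 0.0123
```

```bash
python3 -c "
from h import *
s=readout.get_state();print(s['tcp_pos'],s['gripper_width'])
p=dr(*POCK['stub']);print(p);delta([*p,.14],YAW)"
```

```text
[ 0.54066117 -0.18173312  0.16221046] 0.01226288619262905
[ 0.4211849  -0.32990922]
delta t [-0.3706, 0.5149, 0.0747] w [-0.0002, 0.0024, 0.3207] q6 1.22
```

Emit:
send_rows([
  {"tx": -0.05,"ty": 0.06,"tz": 0,"wx": 0,"wy": 0,"wz": 0.04,"claw": 1},
  {"tx": -0.12,"ty": 0.17,"tz": 0,"wx": 0,"wy": 0,"wz": 0.1,"claw": 1},
  {"tx": -0.22,"ty": 0.31,"tz": 0,"wx": 0,"wy": 0,"wz": 0.19,"claw": 1},
  {"tx": -0.32,"ty": 0.44,"tz": 0.04,"wx": 0,"wy": 0,"wz": 0.27,"claw": 1},
  {"tx": -0.368,"ty": 0.51,"tz": 0.07,"wx": 0,"wy": 0,"wz": 0.32,"claw": 1},
  {"tx": -0.371,"ty": 0.515,"tz": 0.075,"wx": 0,"wy": 0,"wz": 0.321,"claw": 1},
  {"tx": -0.371,"ty": 0.515,"tz": 0.075,"wx": 0,"wy": 0,"wz": 0.321,"claw": 1},
  {"tx": -0.371,"ty": 0.515,"tz": 0.075,"wx": 0,"wy": 0,"wz": 0.321,"claw": 1},
])

```text
t: 21.95
tcp_pos: [0.4233, -0.3298, 0.1415]
eef_rot: [0.962, -0.275, -0.0, -0.0]
wrist_force: [0.1, 0.3, 0.4]
gripper_width: 0.0126
```

```bash
python3 - <<'E'
from h import *
im,d,c,T=cam('wrist');im,d,c,T=cam('wrist')
s=readout.get_state();im,d,c,T=cam('wrist');inhand(im,d,c,T,s,30,21)
s=readout.get_state();print(s['tcp_pos'],s['gripper_width']);p=dr(*POCK['stub']);delta([*p,.0505],YAW)
rib(im,d,c,T,dr(*POCK['narrow']),.046)
drect(im,c,T,'rect6',k=2.5)
E
```

```text
plate front x at y-,..,y+ [29.  29.3 29.  29.2] nominal 30 sides [[-21.5  20.3]
 [-21.5  20.6]] z 24.2 tilt z [np.float64(23.9), np.float64(24.3)]
[ 0.42335233 -0.33001723  0.14195792] 0.012439826245979344
delta t [-0.0065, 0.0035, 0.3049] w [0.0, -0.0004, 0.0008] q6 1.38
rib n 2509 c [ 495.1 -373.9] size [13.9 43.5] yaw -0.55 z 0.0458
```

View pics/rect6.png

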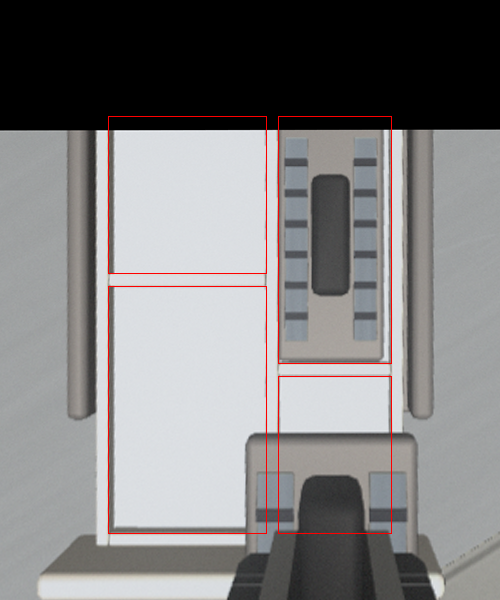

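The overlay fits the ribs within about 1 mm, and the narrow insert sits in its pocket. I'll lower the stub.

Emit:
send_rows([
  {"tx": -0.002,"ty": 0.0035,"tz": 0.1,"wx": 0,"wy": 0,"wz": 0,"claw": 1},
  {"tx": -0.002,"ty": 0.0035,"tz": 0.2,"wx": 0,"wy": 0,"wz": 0,"claw": 1},
  {"tx": -0.002,"ty": 0.0035,"tz": 0.26,"wx": 0,"wy": 0,"wz": 0,"claw": 1},
  {"tx": -0.002,"ty": 0.0035,"tz": 0.28,"wx": 0,"wy": 0,"wz": 0,"claw": 1},
  {"tx": -0.002,"ty": 0.0035,"tz": 0.28,"wx": 0,"wy": 0,"wz": 0,"claw": 1},
  {"tx": -0.002,"ty": 0.0035,"tz": 0.29,"wx": 0,"wy": 0,"wz": 0,"claw": 1},
  {"tx": -0.002,"ty": 0.0035,"tz": 0.3,"wx": 0,"wy": 0,"wz": 0,"claw": 1},
  {"tx": -0.002,"ty": 0.0035,"tz": 0.3,"wx": 0,"wy": 0,"wz": 0,"claw": 1},
])

```text
t: 23.1
tcp_pos: [0.4215, -0.3312, 0.0518]
eef_rot: [0.961, -0.276, 0.0, 0.0]
wrist_force: [-0.1, 0.2, -0.3]
gripper_width: 0.013
```

Emit:
send_rows([
  {"tx": 0,"ty": 0,"tz": 0.003,"wx": 0,"wy": 0,"wz": 0,"claw": 1},
  {"tx": 0,"ty": 0,"tz": 0.006,"wx": 0,"wy": 0,"wz": 0,"claw": 1},
  {"tx": 0,"ty": 0,"tz": 0.008,"wx": 0,"wy": 0,"wz": 0,"claw": 1},
  {"tx": 0,"ty": 0,"tz": 0.01,"wx": 0,"wy": 0,"wz": 0,"claw": 1},
  {"tx": 0,"ty": 0,"tz": 0.012,"wx": 0,"wy": 0,"wz": 0,"claw": 1},
  {"tx": 0,"ty": 0,"tz": 0.012,"wx": 0,"wy": 0,"wz": 0,"claw": 1},
  {"tx": 0,"ty": 0,"tz": 0.012,"wx": 0,"wy": 0,"wz": 0,"claw": 1},
  {"tx": 0,"ty": 0,"tz": 0.012,"wx": 0,"wy": 0,"wz": 0,"claw": 1},
])

```text
t: 24.1
tcp_pos: [0.4215, -0.3311, 0.0484]
eef_rot: [0.961, -0.276, -0.0, -0.0]
wrist_force: [-1.3, 1.2, 4.3]
gripper_width: 0.0126
```

Emit:
send_rows([
  {"tx": 0,"ty": 0,"tz": 0,"wx": 0,"wy": 0,"wz": 0,"claw": 0.3},
  {"tx": 0,"ty": 0,"tz": 0,"wx": 0,"wy": 0,"wz": 0,"claw": 0.3},
  {"tx": 0,"ty": 0,"tz": 0,"wx": 0,"wy": 0,"wz": 0,"claw": 0.3},
  {"tx": 0,"ty": 0,"tz": -0.08,"wx": 0,"wy": 0,"wz": 0,"claw": 0.3},
  {"tx": 0,"ty": 0,"tz": -0.2,"wx": 0,"wy": 0,"wz": 0,"claw": 0.3},
  {"tx": 0,"ty": 0,"tz": -0.33,"wx": 0,"wy": 0,"wz": 0,"claw": -0.2},
  {"tx": 0,"ty": 0,"tz": -0.45,"wx": 0,"wy": 0,"wz": 0,"claw": -0.2},
  {"tx": 0,"ty": 0,"tz": -0.45,"wx": 0,"wy": 0,"wz": 0,"claw": -0.2},
])

```text
t: 25.1
tcp_pos: [0.4237, -0.3331, 0.1867]
eef_rot: [0.961, -0.276, 0.004, 0.002]
wrist_force: [-0.1, 0.1, -0.2]
gripper_width: 0.0518
```

```bash
python3 - <<'E'
from h import *
im,d,c,T=cam('wrist');im,d,c,T=cam('wrist')
for k in ['narrow','stub']: print(k,dr(*POCK[k]));rib(im,d,c,T,dr(*POCK[k]),.046,.04)
rib(im,d,c,T,(.648,-.243));lms('wrist',c,T,['insert_wide_mid'])
delta([.644,-.243,.1],-.103)
E
```

```text
narrow [ 0.49414006 -0.37544542]
rib n 1735 c [ 495.3 -373.9] size [13.5 43.2] yaw -0.558 z 0.0458
stub [ 0.4211849  -0.32990922]
rib n 1361 c [ 421.3 -330.6] size [13.3 43.1] yaw -0.557 z 0.0459
rib n 608 c [ 627.5 -244.1] size [11.2 19.2] yaw -0.801 z 0.0327
insert_wide_mid []
delta t [0.4768, -0.6415, 0.2726] w [-0.0005, 0.0011, -0.2899] q6 1.38
```

Both are seated. Now the wide insert.

Emit:
send_rows([
  {"tx": 0.06,"ty": -0.08,"tz": 0,"wx": 0,"wy": 0,"wz": -0.04,"claw": -0.2},
  {"tx": 0.16,"ty": -0.21,"tz": 0,"wx": 0,"wy": 0,"wz": -0.1,"claw": -0.2},
  {"tx": 0.28,"ty": -0.37,"tz": 0.05,"wx": 0,"wy": 0,"wz": -0.18,"claw": -0.2},
  {"tx": 0.39,"ty": -0.53,"tz": 0.12,"wx": 0,"wy": 0,"wz": -0.25,"claw": -0.2},
  {"tx": 0.47,"ty": -0.64,"tz": 0.2,"wx": 0,"wy": 0,"wz": -0.29,"claw": -0.2},
  {"tx": 0.477,"ty": -0.642,"tz": 0.24,"wx": 0,"wy": 0,"wz": -0.29,"claw": -0.2},
  {"tx": 0.477,"ty": -0.642,"tz": 0.24,"wx": 0,"wy": 0,"wz": -0.29,"claw": -0.2},
  {"tx": 0.477,"ty": -0.642,"tz": 0.24,"wx": 0,"wy": 0,"wz": -0.29,"claw": -0.2},
])

```text
t: 26.25
tcp_pos: [0.6437, -0.2444, 0.111]
eef_rot: [0.999, -0.052, -0.001, -0.0]
wrist_force: [-1.0, -0.5, -0.1]
gripper_width: 0.0515
```

```bash
python3 - <<'E'
from h import *
for i in range(4): im,d,c,T=cam('wrist')
r=rib(im,d,c,T,(.644,-.243));print(readout.get_state()['tcp_pos'])
if r: delta([r[0][0]/1000+.0003,r[0][1]/1000,.0365],r[1])
E
```

```text
rib n 2238 c [ 645. -242.] size [13.9 43.8] yaw -0.098 z 0.0339
[ 0.64488108 -0.24458657  0.11245125]
delta t [0.0001, -0.0088, 0.2532] w [0.0004, -0.0011, -0.0038] q6 1.25
```

Emit:
send_rows([
  {"tx": 0,"ty": -0.0088,"tz": 0.1,"wx": 0,"wy": 0,"wz": -0.003,"claw": -0.2},
  {"tx": 0,"ty": -0.0088,"tz": 0.19,"wx": 0,"wy": 0,"wz": -0.003,"claw": -0.2},
  {"tx": 0,"ty": -0.0088,"tz": 0.24,"wx": 0,"wy": 0,"wz": -0.003,"claw": -0.2},
  {"tx": 0,"ty": -0.0088,"tz": 0.254,"wx": 0,"wy": 0,"wz": -0.003,"claw": -0.2},
  {"tx": 0,"ty": -0.0088,"tz": 0.254,"wx": 0,"wy": 0,"wz": -0.003,"claw": 1},
  {"tx": 0,"ty": -0.0088,"tz": 0.254,"wx": 0,"wy": 0,"wz": -0.003,"claw": 1},
  {"tx": 0,"ty": -0.0088,"tz": 0.254,"wx": 0,"wy": 0,"wz": -0.003,"claw": 1},
  {"tx": 0,"ty": -0.0088,"tz": 0.254,"wx": 0,"wy": 0,"wz": -0.003,"claw": 1},
])

```text
t: 27.45
tcp_pos: [0.6464, -0.2416, 0.0366]
eef_rot: [0.999, -0.049, 0.001, 0.001]
wrist_force: [-1.3, -0.5, 5.6]
gripper_width: 0.0124
```

Emit:
send_rows([
  {"tx": 0,"ty": 0,"tz": 0,"wx": 0,"wy": 0,"wz": 0,"claw": 1},
  {"tx": 0,"ty": 0,"tz": -0.05,"wx": 0,"wy": 0,"wz": 0,"claw": 1},
  {"tx": 0,"ty": 0,"tz": -0.15,"wx": 0,"wy": 0,"wz": 0,"claw": 1},
  {"tx": 0,"ty": 0,"tz": -0.28,"wx": 0,"wy": 0,"wz": 0,"claw": 1},
  {"tx": 0,"ty": 0,"tz": -0.4,"wx": 0,"wy": 0,"wz": 0,"claw": 1},
  {"tx": 0,"ty": 0,"tz": -0.43,"wx": 0,"wy": 0,"wz": 0,"claw": 1},
  {"tx": 0,"ty": 0,"tz": -0.43,"wx": 0,"wy": 0,"wz": 0,"claw": 1},
  {"tx": 0,"ty": 0,"tz": -0.43,"wx": 0,"wy": 0,"wz": 0,"claw": 1},
])

```text
t: 28.45
tcp_pos: [0.6436, -0.2403, 0.1613]
eef_rot: [0.999, -0.049, -0.002, -0.001]
wrist_force: [0.1, 0.2, -1.1]
gripper_width: 0.0127
```

```bash
python3 -c "
from h import *
s=readout.get_state();print(s['tcp_pos'],s['gripper_width'])
p=dr(*POCK['wide']);print(p);delta([*p,.14],YAW)"
```

```text
[ 0.6436273  -0.24026993  0.16132825] 0.012679391690383972
[ 0.46769453 -0.28938942]
delta t [-0.5673, 0.2205, 0.0732] w [-0.0003, 0.0028, 0.2927] q6 1.25
```

Emit:
send_rows([
  {"tx": -0.06,"ty": 0.02,"tz": 0,"wx": 0,"wy": 0,"wz": 0.03,"claw": 1},
  {"tx": -0.17,"ty": 0.06,"tz": 0,"wx": 0,"wy": 0,"wz": 0.09,"claw": 1},
  {"tx": -0.31,"ty": 0.12,"tz": 0,"wx": 0,"wy": 0,"wz": 0.17,"claw": 1},
  {"tx": -0.45,"ty": 0.18,"tz": 0.04,"wx": 0,"wy": 0,"wz": 0.25,"claw": 1},
  {"tx": -0.55,"ty": 0.216,"tz": 0.07,"wx": 0,"wy": 0,"wz": 0.29,"claw": 1},
  {"tx": -0.568,"ty": 0.22,"tz": 0.075,"wx": 0,"wy": 0,"wz": 0.293,"claw": 1},
  {"tx": -0.568,"ty": 0.22,"tz": 0.075,"wx": 0,"wy": 0,"wz": 0.293,"claw": 1},
  {"tx": -0.568,"ty": 0.22,"tz": 0.075,"wx": 0,"wy": 0,"wz": 0.293,"claw": 1},
])

```text
t: 29.45
tcp_pos: [0.4705, -0.29, 0.1416]
eef_rot: [0.961, -0.275, 0.001, 0.0]
wrist_force: [0.8, 0.1, -1.2]
gripper_width: 0.0124
```

```bash
python3 - <<'E'
from h import *
for i in range(3): im,d,c,T=cam('wrist')
s=readout.get_state();im,d,c,T=cam('wrist');inhand(im,d,c,T,s,48,30)
s=readout.get_state();print(s['tcp_pos'],s['gripper_width']);p=dr(*POCK['wide']);delta([*p,.0505],YAW)
rib(im,d,c,T,dr(*POCK['narrow']),.046,.04)
E
```

```text
plate front x at y-,..,y+ [46.3 46.2 46.2 46.1] nominal 48 sides [[-30.5  29.7]
 [-30.3  29.6]] z 23.9 tilt z [np.float64(23.3), np.float64(24.6)]
[ 0.47010557 -0.28988219  0.14165692] 0.012413271215254098
delta t [-0.008, 0.0029, 0.3038] w [-0.0, -0.0005, 0.0004] q6 1.5
rib n 2502 c [ 495.5 -374. ] size [14.5 43.5] yaw -0.56 z 0.0458
```

Emit:
send_rows([
  {"tx": -0.001,"ty": 0.002,"tz": 0.1,"wx": 0,"wy": 0,"wz": 0,"claw": 1},
  {"tx": -0.001,"ty": 0.002,"tz": 0.2,"wx": 0,"wy": 0,"wz": 0,"claw": 1},
  {"tx": -0.001,"ty": 0.002,"tz": 0.26,"wx": 0,"wy": 0,"wz": 0,"claw": 1},
  {"tx": -0.001,"ty": 0.002,"tz": 0.28,"wx": 0,"wy": 0,"wz": 0,"claw": 1},
  {"tx": -0.001,"ty": 0.002,"tz": 0.28,"wx": 0,"wy": 0,"wz": 0,"claw": 1},
  {"tx": -0.001,"ty": 0.002,"tz": 0.29,"wx": 0,"wy": 0,"wz": 0,"claw": 1},
  {"tx": -0.001,"ty": 0.002,"tz": 0.3,"wx": 0,"wy": 0,"wz": 0,"claw": 1},
  {"tx": -0.001,"ty": 0.002,"tz": 0.3,"wx": 0,"wy": 0,"wz": 0,"claw": 1},
])

```text
t: 30.65
tcp_pos: [0.4686, -0.2904, 0.0515]
eef_rot: [0.961, -0.276, 0.0, 0.0]
wrist_force: [-0.1, -0.4, -1.7]
gripper_width: 0.0124
```

Emit:
send_rows([
  {"tx": 0,"ty": 0,"tz": 0.003,"wx": 0,"wy": 0,"wz": 0,"claw": 1},
  {"tx": 0,"ty": 0,"tz": 0.006,"wx": 0,"wy": 0,"wz": 0,"claw": 1},
  {"tx": 0,"ty": 0,"tz": 0.008,"wx": 0,"wy": 0,"wz": 0,"claw": 1},
  {"tx": 0,"ty": 0,"tz": 0.01,"wx": 0,"wy": 0,"wz": 0,"claw": 1},
  {"tx": 0,"ty": 0,"tz": 0.012,"wx": 0,"wy": 0,"wz": 0,"claw": 1},
  {"tx": 0,"ty": 0,"tz": 0.012,"wx": 0,"wy": 0,"wz": 0,"claw": 1},
  {"tx": 0,"ty": 0,"tz": 0.012,"wx": 0,"wy": 0,"wz": 0,"claw": 1},
  {"tx": 0,"ty": 0,"tz": 0.012,"wx": 0,"wy": 0,"wz": 0,"claw": 1},
])

```text
t: 31.65
tcp_pos: [0.4686, -0.2903, 0.0485]
eef_rot: [0.961, -0.276, -0.0, -0.0]
wrist_force: [-2.2, 1.1, 4.5]
gripper_width: 0.0124
```

Emit:
send_rows([
  {"tx": 0,"ty": 0,"tz": 0,"wx": 0,"wy": 0,"wz": 0,"claw": 0.3},
  {"tx": 0,"ty": 0,"tz": 0,"wx": 0,"wy": 0,"wz": 0,"claw": 0.3},
  {"tx": 0,"ty": 0,"tz": 0,"wx": 0,"wy": 0,"wz": 0,"claw": 0.3},
  {"tx": 0,"ty": 0,"tz": -0.08,"wx": 0,"wy": 0,"wz": 0,"claw": 0.3},
  {"tx": -0.03,"ty": 0,"tz": -0.2,"wx": 0,"wy": 0,"wz": 0,"claw": 0.3},
  {"tx": -0.1,"ty": 0.03,"tz": -0.33,"wx": 0,"wy": 0,"wz": 0,"claw": 1},
  {"tx": -0.18,"ty": 0.06,"tz": -0.5,"wx": 0,"wy": 0,"wz": 0,"claw": 1},
  {"tx": -0.18,"ty": 0.06,"tz": -0.5,"wx": 0,"wy": 0,"wz": 0,"claw": 1},
])

```text
t: 32.65
tcp_pos: [0.4147, -0.2787, 0.2023]
eef_rot: [0.961, -0.276, 0.004, 0.002]
wrist_force: [0.2, -0.3, -1.0]
gripper_width: 0.0001
```

```bash
python3 - <<'E'
from h import *
for i in range(3): im,d,c,T=cam('wrist')
for k in POCK: print(k,dr(*POCK[k]).round(4));rib(im,d,c,T,dr(*POCK[k]),.046,.035)
save('w7',im);lms('wrist',c,T,['drawer_front'])
i2,d2,c2,T2=cam('scene');lms('scene',c2,T2,['timer_mid','insert_wide_mid','insert_narrow_mid','insert_stub_mid']);save('s7',i2)
cv2.imwrite('pics/v7.png',np.hstack([cv2.resize(im,(400,300)),cv2.resize(i2,(400,300))])[:,:,::-1])
# contact: front face at drawer x = -88.5-10(panel)
p=dr(-.115,0);print(p);delta([*p,.15],YAW)
E
```

```text
wide [ 0.4677 -0.2894]
rib n 1450 c [ 466.9 -288.9] size [14.  43.6] yaw -0.555 z 0.0458
narrow [ 0.4941 -0.3754]
rib n 1622 c [ 493.  -372.5] size [14.3 38.6] yaw -0.56 z 0.0457
stub [ 0.4212 -0.3299]
rib n 1412 c [ 421.  -330.3] size [14.1 42.7] yaw -0.557 z 0.0458
drawer_front [(0.88, [322.0, 234.0], [0.3995, -0.2749, 0.025])]
timer_mid [(0.91, [315.0, 360.0], [0.4171, 0.0364, 0.035]), (0.83, [290.0, 261.0], [0.5945, -0.0601, 0.035]), (0.59, [304.0, 174.0], [0.7645, -0.2401, 0.035])]
insert_wide_mid [(0.62, [424.0, 238.0], [0.4728, -0.301, 0.017])]
insert_narrow_mid [(0.78, [438.0, 214.0], [0.4972, -0.3776, 0.017])]
insert_stub_mid [(0.62, [456.0, 240.0], [0.4273, -0.3447, 0.017])]
[ 0.38574368 -0.26770858]
delta t [-0.0923, 0.0231, 0.1552] w [-0.0002, 0.0015, -0.0001] q6 1.45
```

View pics/v7.png

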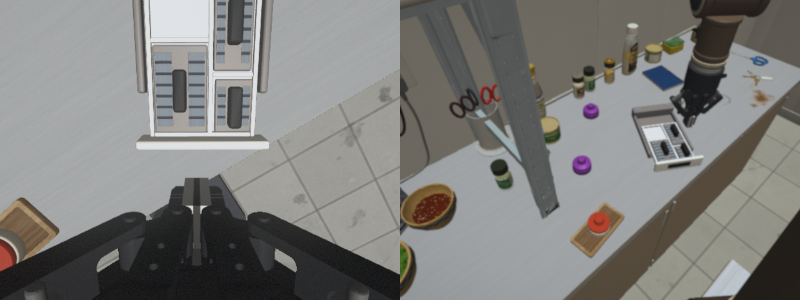

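All three inserts are seated with rib tops at about 45.8 mm, and the timer stands on the tray. I'll take the closed fingers down in front of the panel.

Emit:
send_rows([
  {"tx": -0.08,"ty": 0.015,"tz": 0,"wx": 0,"wy": 0,"wz": 0,"claw": 1},
  {"tx": -0.125,"ty": 0.023,"tz": 0.05,"wx": 0,"wy": 0,"wz": 0,"claw": 1},
  {"tx": -0.125,"ty": 0.023,"tz": 0.15,"wx": 0,"wy": 0,"wz": 0,"claw": 1},
  {"tx": -0.125,"ty": 0.023,"tz": 0.27,"wx": 0,"wy": 0,"wz": 0,"claw": 1},
  {"tx": -0.125,"ty": 0.023,"tz": 0.39,"wx": 0,"wy": 0,"wz": 0,"claw": 1},
  {"tx": -0.125,"ty": 0.023,"tz": 0.48,"wx": 0,"wy": 0,"wz": 0,"claw": 1},
  {"tx": -0.125,"ty": 0.023,"tz": 0.515,"wx": 0,"wy": 0,"wz": 0,"claw": 1},
  {"tx": -0.125,"ty": 0.023,"tz": 0.515,"wx": 0,"wy": 0,"wz": 0,"claw": 1},
])

```text
t: 34.1
tcp_pos: [0.3775, -0.2626, 0.0426]
eef_rot: [0.961, -0.276, -0.001, -0.0]
wrist_force: [-0.2, 0.1, 0.2]
gripper_width: -0.0001
```

```bash
python3 -c "
from h import *
for i in range(2): im,d,c,T=cam('wrist')
s=readout.get_state();print(s['tcp_pos'],s['wrist_force'])
for x in (-.112,-.064): delta([*dr(x,0),.042],YAW)"
```

```text
[ 0.37857103 -0.263547    0.04403024] [-0.45612701 -0.55036335  0.89321508]
delta t [0.0376, -0.0009, 0.0068] w [0.0001, -0.001, -0.0002] q6 1.43
delta t [0.1976, -0.001, 0.0071] w [0.0001, -0.001, -0.0002] q6 1.43
```

Emit:
send_rows([
  {"tx": 0.02,"ty": 0,"tz": 0,"wx": 0,"wy": 0,"wz": 0,"claw": 1},
  {"tx": 0.045,"ty": 0,"tz": 0,"wx": 0,"wy": 0,"wz": 0,"claw": 1},
  {"tx": 0.07,"ty": 0,"tz": 0,"wx": 0,"wy": 0,"wz": 0,"claw": 1},
  {"tx": 0.095,"ty": 0,"tz": 0,"wx": 0,"wy": 0,"wz": 0,"claw": 1},
  {"tx": 0.12,"ty": 0,"tz": 0,"wx": 0,"wy": 0,"wz": 0,"claw": 1},
  {"tx": 0.145,"ty": 0,"tz": 0,"wx": 0,"wy": 0,"wz": 0,"claw": 1},
  {"tx": 0.17,"ty": 0,"tz": 0,"wx": 0,"wy": 0,"wz": 0,"claw": 1},
  {"tx": 0.195,"ty": 0,"tz": 0,"wx": 0,"wy": 0,"wz": 0,"claw": 1},
])

```text
t: 35.2
tcp_pos: [0.4266, -0.2931, 0.0426]
eef_rot: [0.961, -0.276, -0.002, -0.001]
wrist_force: [-1.7, 1.6, -2.4]
gripper_width: -0.0001
```

Emit:
send_rows([
  {"tx": 0.005,"ty": 0,"tz": 0,"wx": 0,"wy": 0,"wz": 0,"claw": 1},
  {"tx": 0.005,"ty": 0,"tz": 0,"wx": 0,"wy": 0,"wz": 0,"claw": 1},
  {"tx": 0.005,"ty": 0,"tz": 0,"wx": 0,"wy": 0,"wz": 0,"claw": 1},
  {"tx": 0.005,"ty": 0,"tz": 0,"wx": 0,"wy": 0,"wz": 0,"claw": 1},
  {"tx": 0.005,"ty": 0,"tz": 0,"wx": 0,"wy": 0,"wz": 0,"claw": 1},
  {"tx": 0.005,"ty": 0,"tz": 0,"wx": 0,"wy": 0,"wz": 0,"claw": 1},
  {"tx": 0.005,"ty": 0,"tz": 0,"wx": 0,"wy": 0,"wz": 0,"claw": 1},
  {"tx": 0.005,"ty": 0,"tz": 0,"wx": 0,"wy": 0,"wz": 0,"claw": 1},
])

```text
t: 36.2
tcp_pos: [0.4287, -0.2947, 0.0433]
eef_rot: [0.961, -0.276, -0.0, -0.0]
wrist_force: [-0.7, -0.1, -0.2]
gripper_width: -0.0004
```

Contact force has dropped to nothing, which suggests the catch has gone over. I'll back off, rise and check.

Emit:
send_rows([
  {"tx": -0.03,"ty": 0,"tz": 0,"wx": 0,"wy": 0,"wz": 0,"claw": 1},
  {"tx": -0.1,"ty": 0,"tz": 0,"wx": 0,"wy": 0,"wz": 0,"claw": 1},
  {"tx": -0.18,"ty": 0,"tz": -0.05,"wx": 0,"wy": 0,"wz": 0,"claw": 1},
  {"tx": -0.2,"ty": 0,"tz": -0.2,"wx": 0,"wy": 0,"wz": 0,"claw": 1},
  {"tx": -0.2,"ty": 0,"tz": -0.37,"wx": 0,"wy": 0,"wz": 0,"claw": 1},
  {"tx": -0.2,"ty": 0,"tz": -0.52,"wx": 0,"wy": 0,"wz": 0,"claw": 1},
  {"tx": -0.1,"ty": 0,"tz": -0.6,"wx": 0,"wy": 0,"wz": 0,"claw": 1},
  {"tx": -0.1,"ty": 0,"tz": -0.6,"wx": 0,"wy": 0,"wz": 0,"claw": 1},
])

```text
t: 37.2
tcp_pos: [0.4053, -0.2805, 0.2261]
eef_rot: [0.961, -0.275, 0.003, 0.001]
wrist_force: [0.1, 0.7, -0.6]
gripper_width: -0.0001
```

```bash
python3 - <<'E'
from h import *
for i in range(3): im,d,c,T=cam('wrist')
for k in POCK: q=dr(POCK[k][0]+.05,POCK[k][1]);print(k,q.round(4));rib(im,d,c,T,q,.046,.035)
lms('wrist',c,T,['drawer_front']);print('front expected home',dr(-.0495,0))
i2,d2,c2,T2=cam('scene');lms('scene',c2,T2,['timer_mid','drawer_front'])
cv2.imwrite('pics/v8.png',np.hstack([cv2.resize(im,(400,300)),cv2.resize(i2,(400,300))])[:,:,::-1])
E
```

```text
wide [ 0.5101 -0.3159]
rib n 1495 c [ 509.9 -315.6] size [14.2 43.8] yaw -0.559 z 0.0457
narrow [ 0.5366 -0.4019]
no rib
stub [ 0.4636 -0.3564]
rib n 1389 c [ 463.3 -356.7] size [13.9 42.7] yaw -0.554 z 0.0457
drawer_front [(0.88, [315.0, 149.0], [0.4413, -0.3021, 0.025])]
front expected home [ 0.44130837 -0.30239021]
timer_mid [(0.64, [304.0, 176.0], [0.7604, -0.2374, 0.035]), (0.6, [292.0, 262.0], [0.5905, -0.0609, 0.035]), (0.58, [318.0, 356.0], [0.4184, 0.0296, 0.035])]
drawer_front [(0.61, [439.0, 242.0], [0.4428, -0.3081, 0.025])]
```

View pics/v8.png

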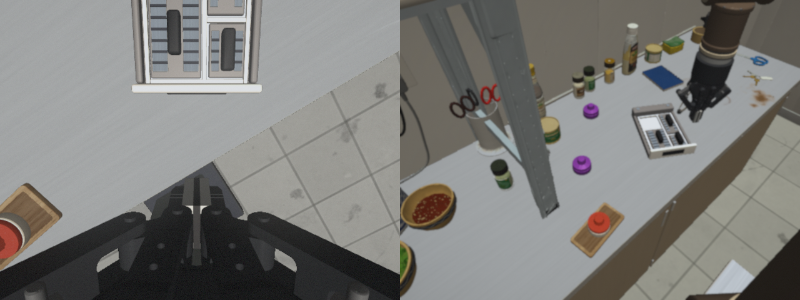

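The drawer is home and the hand is clear. The narrow insert is just out of the wrist view, so I'll take one more look from further in before handing in.

Emit:
send_rows([
  {"tx": 0.05,"ty": 0,"tz": 0,"wx": 0,"wy": 0,"wz": 0,"claw": 1},
  {"tx": 0.15,"ty": 0,"tz": 0,"wx": 0,"wy": 0,"wz": 0,"claw": 1},
  {"tx": 0.25,"ty": 0,"tz": 0,"wx": 0,"wy": 0,"wz": 0,"claw": 1},
  {"tx": 0.3,"ty": 0,"tz": 0,"wx": 0,"wy": 0,"wz": 0,"claw": 1},
  {"tx": 0.3,"ty": 0,"tz": 0,"wx": 0,"wy": 0,"wz": 0,"claw": 1},
  {"tx": 0.3,"ty": 0,"tz": 0,"wx": 0,"wy": 0,"wz": 0,"claw": 1},
  {"tx": 0.3,"ty": 0,"tz": 0,"wx": 0,"wy": 0,"wz": 0,"claw": 1},
  {"tx": 0.3,"ty": 0,"tz": 0,"wx": 0,"wy": 0,"wz": 0,"claw": 1},
])

```text
t: 38.55
tcp_pos: [0.4791, -0.3263, 0.2234]
eef_rot: [0.961, -0.276, -0.0, 0.0]
wrist_force: [0.7, 0.0, -0.1]
gripper_width: 0.0003
```

```bash
python3 - <<'E'
from h import *
for i in range(2): im,d,c,T=cam('wrist')
ok=True
for k in POCK:
    q=dr(POCK[k][0]+.05,POCK[k][1]);r=rib(im,d,c,T,q,.046,.035)
    ok&=r is not None and np.hypot(*(np.array(r[0])/1000-q))<.004
print(ok)
if ok: print(order.close_job())
E
```

```text
rib n 1148 c [ 510.2 -315.9] size [14.2 43.5] yaw -0.568 z 0.0458
rib n 1360 c [ 537.7 -400.5] size [14.2 42.7] yaw -0.563 z 0.0458
rib n 1117 c [ 463.7 -357. ] size [14.2 44.2] yaw -0.555 z 0.0457
True
the job is handed in; nothing more can be done
None
```

I moved the timer to the bamboo tray, seated the three inserts that were there, then pushed the drawer home and handed the job in at about 39 s. The square insert was absent from this run.

- **Inserts:** In the last wrist-camera check, the wide, narrow and stub ribs were all within 2 mm of their expected seated places. Yaw was within 0.01 rad of the drawer's, and the rib tops were about 45.8 mm high (46 mm is seated).
- **Drawer:** It stayed in after I backed off. The measured front panel was within 1 mm of the expected home position.
- **Timer:** It stood upright near the tray's middle in the last scene view.
- **Bystanders:** I never took the hand near the label roll, jar or tin. I didn't measure their positions again at the end.

No check failed; the first move call was refused because it left out some keys, and nothing moved. The narrow insert sat 1.8 mm from my pocket estimate, more than the others but within the 5 mm allowed.

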